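Unload the sticker-reel caddy onto the J-hooks and lock the caddy again

TASK

Fresh reels of grade stickers have come in the locked transport caddy. Turn the yellow-winged locking cap to release it, lift it off and stand it upright in the shallow black parts tray, swing the keeper bar well aside, and hang every reel that is there by its rim on the J-hook with the tag of its own colour, without dropping any or pushing the cards, the pen or the small red roll about. Then swing the keeper bar fully shut again, put the cap back on the lock post and turn it to its locked position, so that the caddy can go back.

Things in the scene. Friction and masses are not known exactly. Their poses are not given: they have to be found in the camera images.
- reel_red_hub (a point): hub centre of the reel of red stickers: a rigid wheel, axle along y, 100 mm outside diameter, 14 mm wide, 120 g. Rim 12 mm deep (radius 38 to 50 mm), hub radius 10 mm, three spokes 6 x 8 mm: one straight down at the start, two rising 30 deg above level, so the window under the top of the rim is open, 28 mm high. Stands upright in a caddy slot, hub 57 mm over the table
- reel_green_hub (a point): hub centre of the reel of green stickers, same shape as the red reel; each reel's slot changes from start to start and one reel may be absent
- reel_blue_hub (a point): hub centre of the reel of blue stickers, same shape as the red reel
- caddy: transport caddy, fixed (origin under its centre, y along the row of reels, z up): aluminium base 100 x 228 mm, two white combs 52 mm high whose three slots at y = -42, 0, 42 mm hold the reels upright, axles along y, 1.5 mm play each side; steel lock post at y = -100 mm, hinge post at y = +88 mm. A grey keeper bar joins the posts, 4 mm over the reels
- lock_post (a point): on the vertical axis of the lock post at the top face of the keeper bar, 120 mm over the table; axes as the caddy's. Above it the post has a neck of 5.5 mm radius and an oblong head 28 x 11 mm, 6 mm thick, whose underside is 7.5 mm and top 13.5 mm above the point. The head's long axis is the frame's x axis turned 15 degrees clockwise seen from above
- keeper (a joint): keeper bar angle (rad): 0 shut against its stop, growing as the free end swings level away from the robot (counter-clockwise from above), stop at 2.0. Light friction hinge, stays where left. Its free end is a fork round the post's neck, open to the robot's side, with a flared rim on top (51 mm across inside, 4 mm high) that takes the cap's foot: no swing while the cap is on
- keeper_hinge (a point): on the keeper bar's vertical hinge axis at its top face; axes as the caddy's. The bar is 24 mm wide and 8 mm thick (112 to 120 mm over the table); the middle of its fork is 188 mm from here, its end 215 mm
- keeper_stud (a point): on the upright black grip stud of the keeper bar: 12 mm diameter, 30 mm tall from the bar's top, this point 18 mm above the bar's top; 50 mm from the hinge axis, on the bar's centre line
- cap_wing (a point): locking (bayonet) cap, middle of its yellow grip wing: wing 44 mm long along x, 14 mm thick, from 18 mm below to 14 mm above this point, on a black round skirt of 46 mm diameter, 23 mm high; 110 g. Locked: wing along the keeper bar, at a stop. Turn it 75 deg counter-clockwise seen from above (wing parallel to post head) to lift it off; 75 deg clockwise to lock. Half turns are alike
- cap_foot (a point): centre of the cap's flat foot, 42 mm under the wing's middle; the cap stands on it. The foot has a slot 33 x 16 mm, long axis along x like the wing, which passes over the post's head with about 2.5 mm play all round. Seated, the foot rests on the keeper bar, at the lock post's point
- tray_in (a point): centre of the floor of the shallow black parts tray on the table, 86 x 86 mm outside, 78 x 78 mm inside, floor 3 mm and rim 10 mm over the table, fixed
- hook_red (a point): J-hook with the red tag (frame: x away from the robot, z up): a level steel rod 8 mm thick sticking out toward the robot (-x). The point is on the rod's top where a reel should hang, 224 mm over the table. The rod ends 40 to 48 mm in front in an upturned tip (9 mm above the rod's top) and meets the rack's rail 74 mm behind. A reel hung by its rim has its hub 38 mm below the point
- hook_green (a point): J-hook with the green tag, middle of the fixed rack, 110 mm from its neighbours, same shape as the red hook
- hook_blue (a point): J-hook with the blue tag, same shape as the red hook
- cards: bystander: stack of grey cards, 65 x 90 x 21 mm, right of the tray (origin under its centre)
- marker_pen: bystander: white pen, 145 mm long along y, 9 mm thick, between caddy and rack
- red_roll: bystander: small roll of red stickers, 53 mm diameter, 29 mm high, between caddy and rack (origin under its centre)
Things that resemble listed ones, but are neither listed nor needed, are in the scene too. Leave any white look-alike of the part that bears cap_wing alone.

How it is judged:
By the outcome, as a careful person would: the job done as asked, in the order asked, and still so for the second after the job is handed in, with the robot touching nothing.
Of reel_red, reel_green, reel_blue only 2 to 3 are there at a start; the rules pass over those that are not, and their reading is None.
At some moment in a run one of cap may be knocked a few centimetres aside while the robot is not near it.
It also fails if it takes over 192 s, if anything falls off the work surface, if the arm or the gripper's body presses on something with over 40 N, if the wrist force passes 120 N, or if a joint passes its speed limit or range.

ROBOT

A 6-joint arm with a two-finger parallel gripper is mounted at the origin on a cart in front of the work surface, level with it; the furniture and walls round the work are solid. World frame = base frame: x ahead of the robot, y to its left, z up, the work surface at z = 0. Lengths are in m, angles in rad, forces in N, time in s.
With the tool pointing down it reaches from about 0.275 to 0.75 m from the base axis. Payload 10.2 kg.
Tool frame: the origin (TCP) lies midway between the tips of the shut fingers; the grasp point (between the pads) lies 19 mm behind it; z points along the fingers, y is the line along which they close (so a half turn about z gives the same grasp; the last joint's range is limited). The gripper opens to 85 mm and grips with 20 to 120 N. Pads are 22 mm wide; open, the fingers measure 114 mm over their backs; the gripper's body (76 mm by 85 mm) begins 54 mm behind the grasp point. The pads swing forward as they close: fully open they stand 13 mm farther back than shut.
Start: joints at [-1.45, 0.313, 1.498, -0, 1.331, -0.223], TCP at [0.177, -0.494, 0.231] pointing down, gripper open.
Joint ranges: [-2.94, 2.94], [-0.97, 2.17], [0.19, 2.56], [-1.23, 4.37], [0.02, 3.11], [-2.88, 2.88]. Speed limits (rad/s): [2.39, 2.39, 3.01, 3.14, 3.14, 3.14].

INTERFACE

Orientations are given as a unit quaternion [x, y, z, w].
In Python, from station import status, vision, ticket gives the robot as it stands.
- The arm moves only by the shell command python3 -m inch 'ROWS' [FORCE]. ROWS is JSON, a list of rows, each an object with "grip": the opening, from 0 (shut) to 1 (fully open); "xyz": the shift along the tool's x, y, z in m, a list of three; "twist": the turn, a rotation vector about the tool's x, y, z in rad, a list of three. In form: [{"grip": grip, "xyz": [dx, dy, dz], "twist": [rx, ry, rz]}, ...]. A call has 1 to 12 rows; each row shifts and turns the commanded pose from where the row before left it, along the tool's axes as they then stand; what a row does not reach is not made up. A row lasts 1/8 s, in which the tool goes at most 62.5 mm and 10.7 degrees, less where a joint would pass 70% of its speed; a pose out of reach is approached as far as the arm can. A call is refused whole if a number of a shift passes 0.0625 or a number of a turn 0.188, either way. A call with a gripper value outside its range is refused whole. The fingers move at their own pace and stop on an object; FORCE is the grip in N (left out, the last holds). Time passes only in rows, so rows that do not move let the fingers close. It gives the time, the measured TCP pose, the force, the opening and the grip force at its end, in the units of the state.
- status.get_state(): the state, without advancing time (a new reading comes with each control period).
- vision.read_camera(name): name is "scene" or "side" or "wrist"; returns (picture, depth): 400x640x3 uint8, red, green, blue; 400x640 float32, m along the optical axis (not along the pixel's ray), 0 where there is no reading.
- vision.camera_params(name): a dict with "fov_y" (degrees; the focal length in pixels is half the picture's height over the tangent of half this angle, whatever the lens; pixels are square), "cx", "cy" (the principal point, pixels), "rvec" (rotation vector, rad) and "tvec" (3), from world to camera coordinates, as OpenCV has them. Camera axes: x right, y down, z forward; pixel columns grow to the right and rows downward; lengths in m; the calibration is good to about 2 mm. A picture is of the moment at which its call begins: read the wrist's pose just before it. camera_params takes no time and is no camera call; for the wrist camera it gives the pose at the moment of the call.
- ticket.finish_job(): hands the job in; it is judged then, once.
The state is a dict: "time": time; "joint_positions": joint angles; "joint_vel": joint speeds; "joint_torque": joint torques, N m; "tcp_pos": TCP position; "eef_rot": TCP orientation; "ft_force": force on the tool from outside, world axes, zero at the start; "moment": the same for the moment, N m; "finger_gap": opening from 0.0 (shut) to 1.0 (fully open); "finger_force": force on a finger pad.
Only numpy, scipy, OpenCV 4.12 (cv2) and the standard library are available. Lean on these libraries where they do the work, as an engineer would, in place of code of your own. Each camera call takes 0.05 s, during which the arm holds its last target. There are 200 camera calls.

## Working session

There is one attempt and no reset: what is moved stays moved. The work goes in short steps, Python scripts to look and compute and a shell command to move; the robot and the scene stay as the last step left them, time stands still between calls to the robot, and variables do not carry over. Pictures are saved under pics/ and viewed, at most 17 in all, crops included, and the job is handed in when it is done.

```bash
ls; mkdir -p pics; cat > h.py <<'E'
import numpy as np, cv2
from scipy.spatial.transform import Rotation as R
from station import status, vision
def cam(n):
    p=vision.camera_params(n); f=200/np.tan(np.radians(p["fov_y"])/2)
    K=np.array([[f,0,p["cx"]],[0,f,p["cy"]],[0,0,1]]); M=R.from_rotvec(p["rvec"]).as_matrix()
    return K,M,np.array(p["tvec"])
def shot(n,name=None):
    c=cam(n); im,d=vision.read_camera(n)
    if name: cv2.imwrite(f"pics/{name}.png",im[:,:,::-1])
    return im,d,c
def ray(c,uv):
    K,M,t=c; uv=np.atleast_2d(uv); d=np.c_[uv,np.ones(len(uv))]@np.linalg.inv(K).T@M
    return -M.T@t,d
def onz(c,uv,z):
    o,d=ray(c,uv); return o+d*((z-o[2])/d[:,2])[:,None]
def pts(c,d):   # world xyz image from depth
    K,M,t=c; v,u=np.mgrid[:d.shape[0],:d.shape[1]]
    P=np.stack([(u-K[0,2])/K[0,0]*d,(v-K[1,2])/K[1,1]*d,d],-1)
    return (P-t)@M
def proj(c,X):
    K,M,t=c; q=(np.atleast_2d(X)@M.T+t)@K.T; return q[:,:2]/q[:,2:]
def tri(cs,uvs):
    A=0;b=0
    for c,uv in zip(cs,uvs):
        o,d=ray(c,uv); d=d[0]/np.linalg.norm(d[0]); P=np.eye(3)-np.outer(d,d); A=A+P; b=b+P@o
    return np.linalg.solve(A,b)
def st():
    s=status.get_state(); Rm=R.from_quat(s["eef_rot"]).as_matrix(); return s,np.array(s["tcp_pos"]),Rm
def to(target):  # shift in tool axes to bring TCP to target
    s,p,Rm=st(); return Rm.T@(np.array(target)-p)
E
python3 - <<'E'
from h import *
for n in("scene","side","wrist"):
    im,d,c=shot(n,n+"0"); print(n,(-c[1].T@c[2]).round(3),c[0][0,0].round(1),c[0][:2,2])
    print(c[1].round(2).tolist())
s,p,Rm=st(); print(s); print(Rm.round(3))
E
```

```text
pics
scene [ 0.139 -0.825  1.005] 503.9 [310.4704252  198.50759773]
[[0.89, -0.45, -0.02], [-0.33, -0.62, -0.71], [0.31, 0.64, -0.7]]
side [0.49  0.595 0.712] 373.4 [322.64129285 201.85858518]
[[-1.0, -0.06, -0.01], [-0.03, 0.68, -0.73], [0.05, -0.73, -0.68]]
wrist [ 0.246 -0.47   0.374] 342.3 [317.37898303 193.85011535]
[[0.34, -0.94, -0.0], [-0.9, -0.32, 0.29], [-0.27, -0.1, -0.96]]
{'time': 0.15, 'joint_positions': array([-1.45039129e+00,  3.13346535e-01,  1.49821681e+00,  3.51125519e-05,
        1.33099872e+00, -2.23401089e-01]), 'joint_vel': array([ 5.54780793e-04, -1.19000878e-03, -4.71355548e-03, -5.70793450e-04,
       -2.86555689e-04,  2.12354085e-05]), 'joint_torque': array([ 1.72127424e-03, -4.12366748e+01, -2.59796923e+01, -1.24052208e-04,
        3.23163600e-03, -4.90896412e-06]), 'tcp_pos': array([ 0.17693822, -0.49410001,  0.23087094]), 'eef_rot': array([ 9.85261617e-01,  1.71053535e-01,  4.19797696e-05, -4.83187728e-04]), 'ft_force': array([-0.02197471, -0.68139981, -0.09785154]), 'moment': array([-0.00280263,  0.01589963,  0.06779713]), 'finger_force': 0.0, 'finger_gap': 1.0018772768614073}
[[ 0.941  0.337 -0.   ]
 [ 0.337 -0.941  0.001]
 [ 0.    -0.001 -1.   ]]
```

View pics/scene0.png

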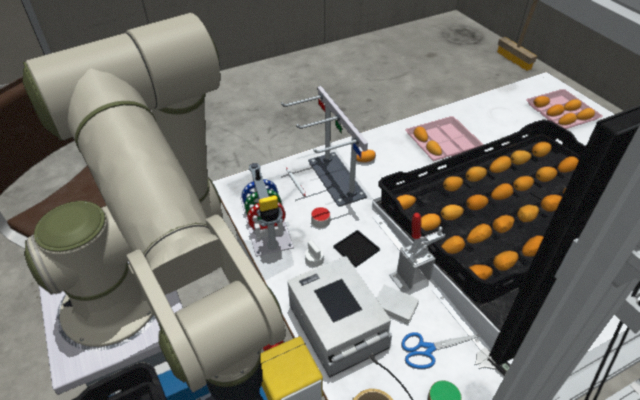

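View pics/side0.png

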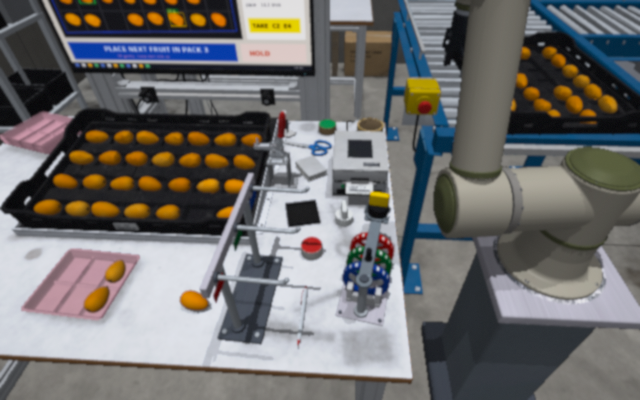

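The scene view shows the caddy at (265,205) with the yellow cap on it, a white look-alike at (314,252), the black tray at (356,248), the red roll at (320,214) and the rack with its hooks at (340,130). The side view shows the cap at (378,200), the tray at (302,213), and reels stacked blue (nearest), green, red. I'll enlarge the relevant part.

```bash
python3 - <<'E'
import cv2,numpy as np
a=cv2.imread("pics/scene0.png")[80:270,225:385]; b=cv2.imread("pics/side0.png")[160:350,200:410]
a=cv2.resize(a,None,fx=2.3,fy=2.3,interpolation=cv2.INTER_CUBIC);b=cv2.resize(b,None,fx=2,fy=2.3,interpolation=cv2.INTER_CUBIC)
h=min(a.shape[0],b.shape[0]); o=np.hstack([a[:h],b[:h]]); print(o.shape); cv2.imwrite("pics/crop0.png",o)
from h import *
for n in("scene","side"):
    im,d,c=shot(n); P=pts(c,d); hsv=cv2.cvtColor(im,cv2.COLOR_RGB2HSV); H,S,V=cv2.split(hsv)
    ws=(P[...,0]>.2)&(P[...,0]<.85)&(P[...,1]>-.4)&(P[...,1]<.4)&(d>0)
    for nm,m in dict(red=((H<6)|(H>172))&(S>120)&(V>60),green=(H>45)&(H<90)&(S>90),blue=(H>100)&(H<130)&(S>110),yellow=(H>22)&(H<34)&(S>140)).items():
        N,L,stt,ce=cv2.connectedComponentsWithStats((m&ws).astype(np.uint8))
        for i in range(1,N):
            if stt[i,4]>12: print(n,nm,stt[i].tolist(),np.median(P[L==i],0).round(3),P[L==i][:,2].max().round(3))
E
```

```text
(437, 788, 3)
scene red [319, 100, 6, 10, 30] [0.691 0.243 0.191] 0.202
scene red [279, 203, 6, 16, 28] [0.463 0.026 0.068] 0.093
scene red [248, 206, 11, 23, 105] [0.384 0.04  0.075] 0.103
scene red [312, 208, 17, 13, 176] [0.564 0.005 0.027] 0.033
scene red [412, 212, 9, 27, 209] [ 0.655 -0.267  0.199] 0.231
scene red [261, 226, 6, 3, 14] [0.409 0.037 0.021] 0.025
scene red [263, 340, 20, 10, 49] [ 0.263 -0.383  0.195] 0.203
scene green [336, 121, 5, 11, 26] [0.684 0.135 0.19 ] 0.201
scene green [267, 190, 14, 12, 38] [0.463 0.07  0.092] 0.104
scene green [245, 192, 13, 20, 94] [0.399 0.082 0.084] 0.105
scene blue [353, 144, 7, 11, 40] [0.679 0.028 0.191] 0.2
scene blue [264, 180, 13, 12, 57] [0.468 0.11  0.085] 0.107
scene blue [242, 182, 13, 21, 88] [0.405 0.122 0.085] 0.107
scene blue [403, 333, 14, 7, 38] [ 0.577 -0.398  0.008] 0.012
scene yellow [259, 195, 19, 17, 228] [ 0.412 -0.023  0.164] 0.179
side red [419, 102, 12, 12, 106] [ 0.27  -0.368  0.192] 0.206
side red [278, 112, 8, 26, 135] [ 0.657 -0.252  0.2  ] 0.231
side red [351, 233, 16, 16, 104] [0.453 0.041 0.085] 0.106

[... 265 characters left out ...]
107] [0.461 0.082 0.085] 0.106
side green [375, 249, 16, 24, 146] [0.399 0.093 0.083] 0.106
side blue [433, 116, 14, 10, 104] [ 0.216 -0.375  0.146] 0.148
side blue [402, 127, 48, 166, 1442] [ 0.222 -0.394 -0.087] 0.141
side blue [312, 152, 14, 3, 20] [ 0.576 -0.392  0.008] 0.011
side blue [250, 191, 7, 18, 72] [0.678 0.029 0.189] 0.202
side blue [344, 261, 17, 23, 176] [0.47  0.123 0.083] 0.118
side blue [372, 263, 17, 30, 205] [0.406 0.135 0.08 ] 0.105
side blue [354, 284, 5, 7, 32] [0.455 0.124 0.025] 0.09
side blue [368, 288, 7, 6, 39] [0.423 0.13  0.023] 0.028
side yellow [407, 91, 33, 23, 303] [ 0.277 -0.398  0.202] 0.226
side yellow [369, 191, 20, 17, 281] [ 0.412 -0.01   0.163] 0.179
```

View pics/crop0.png

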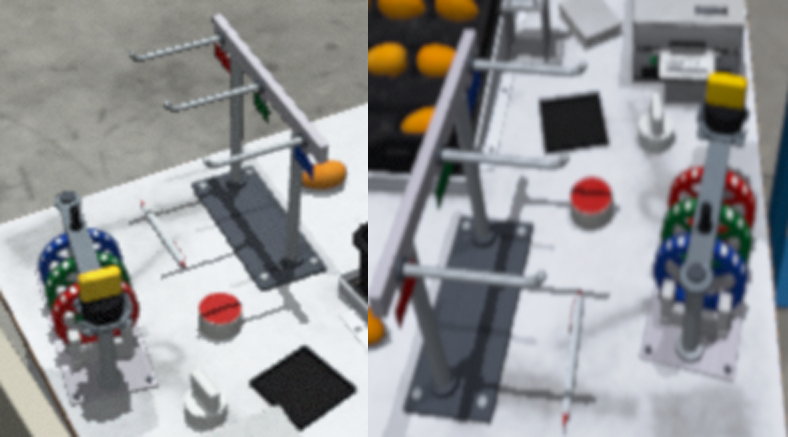

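All three reels are in: red in the slot near the lock, then green, then blue at the hinge. Cap candidates are the yellow-winged part on the lock post, scene (268,203), and the white look-alike on the table, scene (314,252). The yellow one fits (colour, and it sits on the post), and the crop confirms it. I'll raise the arm and go over the caddy.

```bash
python3 -m inch '[{"grip":1,"xyz":[0,0,-0.05],"twist":[0,0,0]},{"grip":1,"xyz":[0,0,-0.05],"twist":[0,0,0]},{"grip":1,"xyz":[0.04,-0.038,0],"twist":[0,0,0]},{"grip":1,"xyz":[0.04,-0.038,0],"twist":[0,0,0]},{"grip":1,"xyz":[0.04,-0.038,0],"twist":[0,0,0]},{"grip":1,"xyz":[0.04,-0.038,0],"twist":[0,0,0]},{"grip":1,"xyz":[0.04,-0.038,0],"twist":[0,0,0]},{"grip":1,"xyz":[0.04,-0.038,0],"twist":[0,0,0]},{"grip":1,"xyz":[0.04,-0.038,0],"twist":[0,0,0]},{"grip":1,"xyz":[0.04,-0.038,0],"twist":[0,0,0]},{"grip":1,"xyz":[0.04,-0.038,0],"twist":[0,0,0]},{"grip":1,"xyz":[0.04,-0.038,0],"twist":[0,0,0]}]' && python3 -m inch '[{"grip":1,"xyz":[0,0,0],"twist":[0,0,-0.18]},{"grip":1,"xyz":[0,0,0],"twist":[0,0,-0.18]},{"grip":1,"xyz":[0,0,0],"twist":[0,0,-0.18]},{"grip":1,"xyz":[0,0,0],"twist":[0,0,-0.18]},{"grip":1,"xyz":[0,0,0],"twist":[0,0,-0.18]},{"grip":1,"xyz":[0,0,0],"twist":[0,0,-0.17]},{"grip":1,"xyz":[0,0,0],"twist":[0,0,0]}]'
python3 - <<'E'
from h import *
im,d,c=shot("wrist","w1"); s,p,Rm=st(); print(s["time"],p.round(4),Rm.round(3).tolist(),s["joint_positions"].round(2))
E
```

```text
time: 1.75
tcp_pos: [0.4259, 0.0001, 0.3314]
eef_rot: [0.985, 0.171, 0.0, 0.0]
ft_force: [0.5, -1.7, 0.8]
finger_gap: 1.001
finger_force: 0.0
time: 2.62
tcp_pos: [0.4254, -0.0017, 0.3312]
eef_rot: [0.761, 0.649, -0.0, -0.0]
ft_force: [-0.5, 0.4, 0.6]
finger_gap: 1.002
finger_force: 0.0
2.675 [ 0.4254 -0.0017  0.3313] [[0.16, 0.987, -0.0], [0.987, -0.16, 0.0], [0.0, -0.0, -1.0]] [-0.28  0.03  1.58  0.    1.53 -0.12]
```

View pics/w1.png

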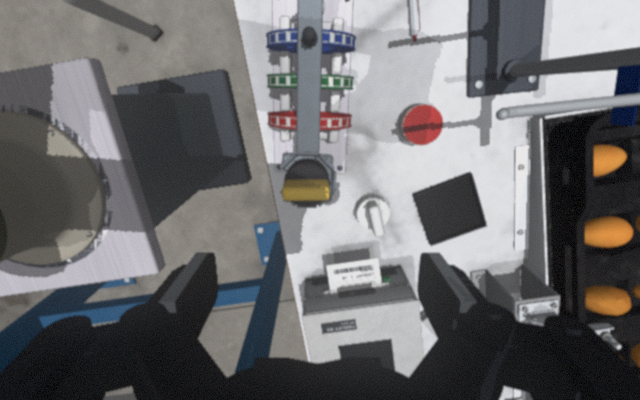

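The wrist view shows the cap at about (306,185), the keeper bar running up the image with its stud at (309,38), and reels red (310,120), green (310,82), blue (310,40). The tray is at (450,208), the white look-alike at (374,212). The wing seems to lie across the bar, so I'll zoom in and measure.

```bash
python3 - <<'E'
from h import *
im,d,c=shot("wrist"); P=pts(c,d); hsv=cv2.cvtColor(im,cv2.COLOR_RGB2HSV); H,S,V=cv2.split(hsv)
cv2.imwrite("pics/w1c.png",cv2.resize(im[140:230,250:350,::-1],None,fx=6,fy=6,interpolation=cv2.INTER_CUBIC))
def rect(m,z,nm):
    N,L,s,_=cv2.connectedComponentsWithStats(m.astype(np.uint8)); i=1+np.argmax(s[1:,4]); v,u=np.nonzero(L==i)
    q=onz(c,np.c_[u,v],z)[:,:2]; r=cv2.minAreaRect((q*1000).astype(np.float32)); print(nm,s[i].tolist(),np.round(r[0],1),np.round(r[1],1),round(r[2],1))
yl=(H>18)&(H<36)&(S>120)&(P[...,2]>.14)&(P[...,2]<.2)&(P[...,0]<.5)
print("wing top z",np.percentile(P[yl][:,2],[5,50,95]).round(4)); 
rect(yl&(P[...,2]>.172),.176,"wing")
for nm,m in dict(red=((H<6)|(H>172))&(S>120),green=(H>45)&(H<90)&(S>90),blue=(H>100)&(H<130)&(S>110)).items():
    m=m&(P[...,2]>.09)&(P[...,2]<.112)&(P[...,0]<.5)&(P[...,0]>.3)&(P[...,1]>0); q=P[m]; 
    if len(q): print(nm,len(q),q.min(0).round(4),q.max(0).round(4),q.mean(0).round(4))
bar=(P[...,2]>.115)&(P[...,2]<.1235)&(P[...,1]>.02)&(P[...,1]<.12)&(P[...,0]<.5)&(P[...,0]>.3)
rect(bar,.12,"bar"); q=P[bar]; print(len(q),np.median(q[:,2]))
for y0 in np.arange(.02,.12,.02):
    k=q[(q[:,1]>y0)&(q[:,1]<y0+.01)]; print(y0,k[:,0].min().round(4),k[:,0].max().round(4))
tr=(V<70)&(P[...,2]<.02)&(P[...,0]>.5)&(P[...,0]<.75)&(P[...,1]<.02); rect(tr,.005,"tray"); print("tray z",np.median(P[tr][:,2]))
st_=(V<70)&(P[...,2]>.145)&(P[...,2]<.16)&(P[...,1]>.05); print("stud",st_.sum(),P[st_].mean(0).round(4))
E
```

```text
wing top z [0.1725 0.1757 0.1771]
wing [283, 185, 46, 15, 594] [411.6 -15.5] [13.3 41. ] 81.4
red 185 [0.3855 0.0322 0.0903] [0.4598 0.0533 0.1061] [0.4223 0.0426 0.0992]
green 78 [0.399  0.0741 0.0953] [0.4593 0.0883 0.1055] [0.432  0.0805 0.1006]
blue 166 [0.4058 0.109  0.0902] [0.4714 0.1299 0.1065] [0.4403 0.1199 0.0998]
bar [297, 35, 25, 110, 2461] [427.7  70.1] [103.8  23.3] 79.9
2461 0.12021130525349151
0.02 0.4071 0.4315
0.04 0.4106 0.4347
0.06 0.4141 0.4388
0.08 0.4177 0.4421
0.1 0.4213 0.4463
tray [414, 173, 71, 71, 3188] [ 599.4 -123. ] [84.1 85.2] 13.0
tray z 0.003569597325734696
stud 237 [0.6009 0.0754 0.1517]
```

View pics/w1c.png

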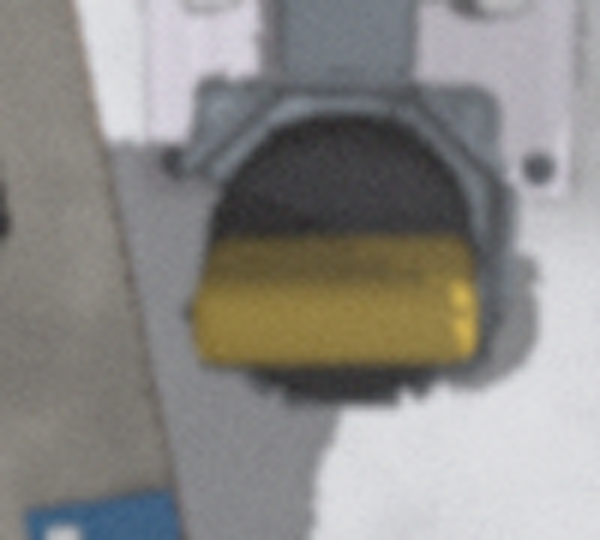

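The wing measures about 41×13 mm, lying almost along caddy x (across the bar), with its top at 0.176 m. The caddy yaw is about -10.2° and the lock post is at about (0.412,-0.0155). I'll grip the wing as it actually lies and test the 75° CCW turn while watching the forces.

```bash
python3 -m inch '[{"grip":0.6,"xyz":[0,0,0],"twist":[0,0,0.174]},{"grip":0.6,"xyz":[0,0,0],"twist":[0,0,0.174]},{"grip":0.6,"xyz":[0,0,0],"twist":[0,0,0.174]},{"grip":0.6,"xyz":[0,0,0],"twist":[0,0,0.174]},{"grip":0.6,"xyz":[0,0,0],"twist":[0,0,0.174]},{"grip":0.6,"xyz":[0,0,0],"twist":[0,0,0.174]},{"grip":0.6,"xyz":[0,0,0],"twist":[0,0,0.174]},{"grip":0.6,"xyz":[0,0,0],"twist":[0,0,0.174]},{"grip":0.6,"xyz":[0,0,0],"twist":[0,0,0.178]},{"grip":0.6,"xyz":[-0.011,0.016,0.03],"twist":[0,0,0]},{"grip":0.6,"xyz":[0,0,0.04],"twist":[0,0,0]},{"grip":0.6,"xyz":[0,0,0.02],"twist":[0,0,0]}]'
python3 - <<'E'
from h import *
im,d,c=shot("wrist","w2"); P=pts(c,d); H,S,V=cv2.split(cv2.cvtColor(im,cv2.COLOR_RGB2HSV))
yl=(H>18)&(H<36)&(S>120)&(P[...,2]>.172)&(P[...,2]<.185)&(P[...,0]<.5)
v,u=np.nonzero(yl); q=onz(c,np.c_[u,v],.176)[:,:2]; r=cv2.minAreaRect((q*1000).astype(np.float32)); print(r, (u.min(),u.max(),v.min(),v.max()))
s,p,Rm=st(); print(p.round(4),np.degrees(np.arctan2(Rm[1,1],Rm[0,1])))
C=np.r_[np.array(r[0])/1000,.148]; print("to wing",to(C).round(4))
E
```

```text
time: 4.22
tcp_pos: [0.4114, -0.0157, 0.2396]
eef_rot: [0.997, -0.08, -0.001, -0.0]
ft_force: [0.8, -0.1, -0.7]
finger_gap: 0.602
finger_force: 0.0
((412.62982177734375, -17.806385040283203), (13.557050704956055, 42.487266540527344), 80.91244506835938) (np.int64(308), np.int64(329), np.int64(175), np.int64(238))
[ 0.4108 -0.0155  0.238 ] -99.12837131271615
to wing [0.0026 0.0021 0.0899]
```

View pics/w2.png

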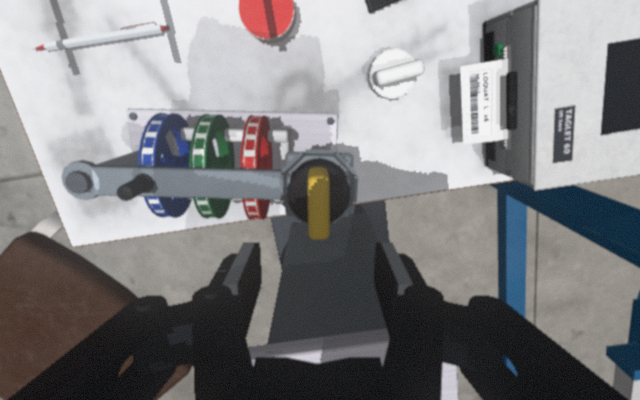

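The wing at (318,205) stands across the bar, with the ring round it at (320,190). The centre agrees with the first reading within 2 mm. Next I go down and grip.

```bash
python3 -m inch '[{"grip":0.6,"xyz":[0.001,0.001,0.04],"twist":[0,0,0]},{"grip":0.6,"xyz":[0,0,0.03],"twist":[0,0,0]},{"grip":0.6,"xyz":[0,0,0.02],"twist":[0,0,0]},{"grip":0,"xyz":[0,0,0],"twist":[0,0,0]},{"grip":0,"xyz":[0,0,0],"twist":[0,0,0]},{"grip":0,"xyz":[0,0,0],"twist":[0,0,0]},{"grip":0,"xyz":[0,0,0],"twist":[0,0,0]},{"grip":0,"xyz":[0,0,0],"twist":[0,0,0]},{"grip":0,"xyz":[0,0,0],"twist":[0,0,0]}]' 60; python3 -m inch '[{"grip":0,"xyz":[0,0,0],"twist":[0,0,-0.07]},{"grip":0,"xyz":[0,0,0],"twist":[0,0,-0.07]},{"grip":0,"xyz":[0,0,0],"twist":[0,0,0]}]';python3 -c "
from h import *
s,p,Rm=st(); print(p.round(4),np.degrees(np.arctan2(Rm[1,1],Rm[0,1])),s['moment'],s['ft_force'])"
```

```text
time: 5.4
tcp_pos: [0.4136, -0.0171, 0.1524]
eef_rot: [0.997, -0.078, 0.001, 0.0]
ft_force: [-0.7, 0.6, 6.2]
finger_gap: 0.146
finger_force: 62.5
time: 5.78
tcp_pos: [0.4137, -0.0172, 0.1524]
eef_rot: [1.0, -0.008, 0.001, 0.0]
ft_force: [-0.5, 0.3, 6.4]
finger_gap: 0.147
finger_force: 62.5
[ 0.4137 -0.0172  0.1524] -90.8958506194332 [-0.07566846  0.03319943  0.01735364] [-0.51103761  0.27769255  6.43375885]
```

```bash
python3 -m inch '[{"grip":0,"xyz":[0,0,-0.004],"twist":[0,0,-0.14]},{"grip":0,"xyz":[0,0,0],"twist":[0,0,-0.14]},{"grip":0,"xyz":[0,0,0],"twist":[0,0,-0.14]},{"grip":0,"xyz":[0,0,0],"twist":[0,0,0]}]';python3 -c "
from h import *
s,p,Rm=st(); print(np.degrees(np.arctan2(Rm[1,1],Rm[0,1])),s['moment'],s['ft_force'])"; python3 -m inch '[{"grip":0,"xyz":[0,0,0],"twist":[0,0,-0.15]},{"grip":0,"xyz":[0,0,0],"twist":[0,0,-0.15]},{"grip":0,"xyz":[0,0,0],"twist":[0,0,-0.15]},{"grip":0,"xyz":[0,0,0],"twist":[0,0,-0.15]},{"grip":0,"xyz":[0,0,0],"twist":[0,0,-0.149]},{"grip":0,"xyz":[0,0,0],"twist":[0,0,0]}]'
python3 - <<'E'
from h import *
s,p,Rm=st(); print(p,np.degrees(np.arctan2(Rm[1,1],Rm[0,1])),s['moment'],s['ft_force'])
E
```

```text
time: 6.28
tcp_pos: [0.4115, -0.0164, 0.1541]
eef_rot: [0.98, 0.2, -0.002, -0.001]
ft_force: [-4.0, 2.0, -11.6]
finger_gap: 0.147
finger_force: 63.0
-66.92046796158742 [0.33723943 0.67395889 0.07112698] [ -3.9789657    2.02430676 -11.58463019]
time: 7.02
tcp_pos: [0.4141, -0.0161, 0.1547]
eef_rot: [0.839, 0.545, 0.002, 0.0]
ft_force: [14.2, 8.9, -20.7]
finger_gap: 0.145
finger_force: 60.6
[ 0.41405216 -0.01610376  0.15465804] -23.971102332302976 [ 1.72496042 -2.76409336  0.20111313] [ 14.23514207   8.85935573 -20.71922209]
```

```bash
python3 -m inch '[{"grip":0,"xyz":[0,0,-0.003],"twist":[0,0,0]},{"grip":0,"xyz":[0,0,0],"twist":[0,0,0]}]';python3 - <<'E'
from h import *
s,p,Rm=st(); print(p,np.degrees(np.arctan2(Rm[1,1],Rm[0,1])),s['moment'],s['ft_force'],Rm[:,2])
im,d,c=shot("wrist"); cv2.imwrite("pics/w3.png",cv2.resize(im[100:330,200:440,::-1],None,fx=2.4,fy=2.4,interpolation=cv2.INTER_CUBIC))
E
```

```text
time: 7.28
tcp_pos: [0.4133, -0.0162, 0.1553]
eef_rot: [0.839, 0.544, 0.001, -0.001]
ft_force: [21.3, 2.0, -46.8]
finger_gap: 0.146
finger_force: 62.1
[ 0.41327291 -0.01624386  0.1553381 ] -24.061253618619965 [ 0.64357514 -3.68148719  0.11931847] [ 21.28709956   2.04655849 -46.77256768] [ 3.68619362e-04  2.19294937e-03 -9.99997528e-01]
```

View pics/w3.png

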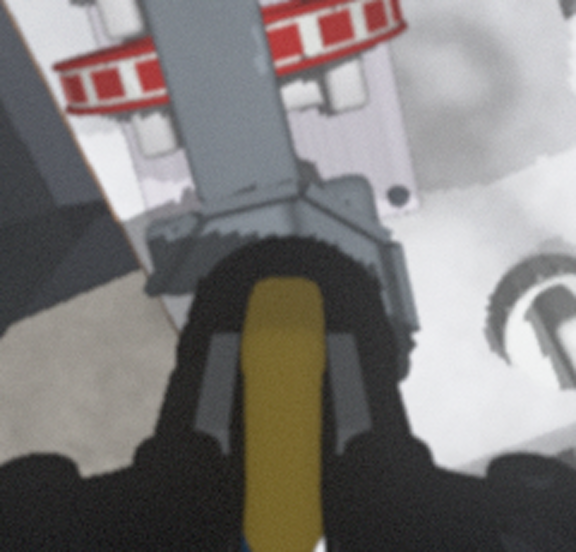

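Lifting is blocked at about 47 N. I'll relax it and look at the sideways force before trying again.

```bash
python3 -m inch '[{"grip":0,"xyz":[0,0,0.004],"twist":[0,0,0]},{"grip":0,"xyz":[0,0,0],"twist":[0,0,0]}]';python3 - <<'E'
from h import *
s,p,Rm=st(); print(p,np.degrees(np.arctan2(Rm[1,1],Rm[0,1])),s['moment'],s['ft_force'])
E
python3 -m inch '[{"grip":0,"xyz":[0,0,0.002],"twist":[0,0,0]},{"grip":0,"xyz":[0,0,0],"twist":[0,0,0]}]';python3 - <<'E'
from h import *
s,p,Rm=st(); print(p,np.degrees(np.arctan2(Rm[1,1],Rm[0,1])),s['moment'],s['ft_force'])
E
```

```text
time: 7.58
tcp_pos: [0.414, -0.0162, 0.1549]
eef_rot: [0.839, 0.544, 0.002, 0.0]
ft_force: [5.7, 8.2, -3.8]
finger_gap: 0.145
finger_force: 67.5
[ 0.41402015 -0.01623813  0.15488079] -24.044395036761856 [ 1.50005901 -1.10707672  0.06886903] [ 5.70720024  8.2156223  -3.75803648]
time: 7.82
tcp_pos: [0.4143, -0.0162, 0.1546]
eef_rot: [0.839, 0.544, 0.002, 0.001]
ft_force: [0.3, 10.5, 17.1]
finger_gap: 0.146
finger_force: 70.4
[ 0.41428653 -0.01620575  0.15459056] -24.027682734637203 [ 1.85466878  0.27612771 -0.0065318 ] [ 0.27682746 10.50828844 17.09323499]
```

The cap seems wedged sideways because my grip is off its axis. I'll release it, let it settle and look again.

```bash
python3 -m inch '[{"grip":0.6,"xyz":[0,0,0],"twist":[0,0,0]},{"grip":0.6,"xyz":[0,0,0],"twist":[0,0,0]},{"grip":0.6,"xyz":[0,0,0],"twist":[0,0,0]},{"grip":0.6,"xyz":[0,0,-0.03],"twist":[0,0,0]},{"grip":0.6,"xyz":[0,0,-0.05],"twist":[0,0,0]},{"grip":0.6,"xyz":[0,0,-0.01],"twist":[0,0,0]},{"grip":0.6,"xyz":[0,0,0],"twist":[0,0,0]}]'; python3 - <<'E'
from h import *
im,d,c=shot("wrist"); P=pts(c,d); H,S,V=cv2.split(cv2.cvtColor(im,cv2.COLOR_RGB2HSV))
cv2.imwrite("pics/w4.png",cv2.resize(im[100:300,200:440,::-1],None,fx=2.6,fy=2.6,interpolation=cv2.INTER_CUBIC))
yl=(H>18)&(H<36)&(S>120)&(P[...,2]>.172)&(P[...,2]<.185)&(P[...,0]<.5)
v,u=np.nonzero(yl); zt=np.median(P[yl][:,2]); q=onz(c,np.c_[u,v],zt)[:,:2]; r=cv2.minAreaRect((q*1000).astype(np.float32)); print(r,zt)
B=cv2.inRange(V,0,45).astype(bool)&(P[...,2]>.138)&(P[...,2]<.15)&(P[...,0]<.48)&(P[...,1]<.05); print("skirt",B.sum(),np.median(P[B][:,2]),P[B].min(0),P[B].max(0))
s,p,Rm=st(); print(p.round(4),s["ft_force"],np.degrees(np.arctan2(Rm[1,1],Rm[0,1])))
E
```

```text
time: 8.7
tcp_pos: [0.4129, -0.017, 0.242]
eef_rot: [0.838, 0.545, -0.0, 0.0]
ft_force: [-0.7, -0.8, -0.4]
finger_gap: 0.597
finger_force: 0.0
((414.0704040527344, -17.585914611816406), (42.826934814453125, 13.286673545837402), 66.70399475097656) 0.17725674372315461
skirt 14 0.14580418317130098 [ 0.39215549 -0.01996791  0.14512594] [ 0.40109084 -0.00593889  0.14723661]
[ 0.4125 -0.0169  0.2413] [ 0.23554412 -0.15581534 -0.26492466] -23.96046963577522
```

View pics/w4.png

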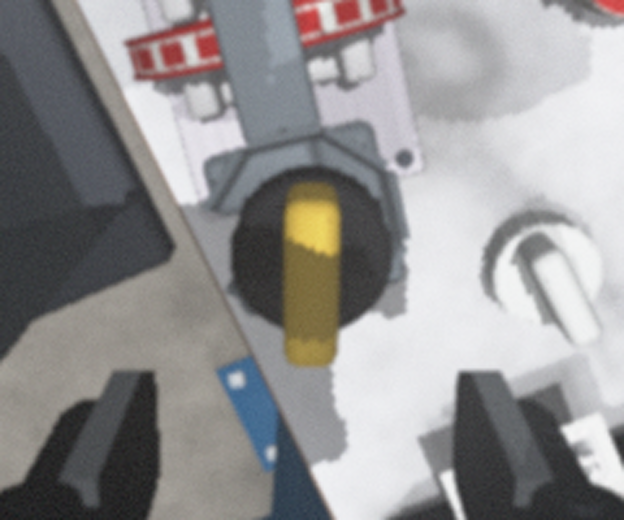

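The wing is now at (312,270), about 77° from caddy x, roughly 2 mm high and 2 mm off to +x, so it was tilted and wedged. I'll regrip centred on the post, press lightly down, then try the lift.

```bash
python3 -m inch '[{"grip":0.6,"xyz":[0,-0.001,0.04],"twist":[0,0,0]},{"grip":0.6,"xyz":[0,0,0.03],"twist":[0,0,0]},{"grip":0.6,"xyz":[0,0,0.017],"twist":[0,0,0]},{"grip":0,"xyz":[0,0,0],"twist":[0,0,0]},{"grip":0,"xyz":[0,0,0],"twist":[0,0,0]},{"grip":0,"xyz":[0,0,0],"twist":[0,0,0]},{"grip":0,"xyz":[0,0,0],"twist":[0,0,0]},{"grip":0,"xyz":[0,0,0],"twist":[0,0,0]},{"grip":0,"xyz":[0,0,0],"twist":[0,0,0]}]' 60; python3 -c "
from h import *
s,p,Rm=st(); print(p.round(4),s['moment'].round(2),s['ft_force'].round(1))"
python3 -m inch '[{"grip":0,"xyz":[0,0,-0.003],"twist":[0,0,0]},{"grip":0,"xyz":[0,0,-0.002],"twist":[0,0,0]},{"grip":0,"xyz":[0,0,0],"twist":[0,0,0]}]' ; python3 -c "
from h import *
s,p,Rm=st(); print(p.round(4),s['moment'].round(2),s['ft_force'].round(1))"
```

```text
time: 9.88
tcp_pos: [0.4133, -0.0171, 0.1559]
eef_rot: [0.839, 0.545, 0.001, 0.002]
ft_force: [6.7, -2.7, -6.4]
finger_gap: 0.15
finger_force: 59.8
[ 0.4133 -0.0171  0.1559] [-0.41 -1.03 -0.08] [ 6.7 -2.7 -6.4]
time: 10.25
tcp_pos: [0.4125, -0.0169, 0.1565]
eef_rot: [0.839, 0.545, 0.0, 0.0]
ft_force: [24.1, -7.6, -59.4]
finger_gap: 0.147
finger_force: 60.0
[ 0.4125 -0.0169  0.1565] [-1.26 -4.46 -0.02] [ 24.1  -7.6 -59.4]
```

Still held at 59 N, so the head isn't parallel here. By the text the head lies 15° clockwise of caddy x, which is 15° clockwise of where I found the wing. I'll relax, turn back and stop there.

```bash
python3 -m inch '[{"grip":0,"xyz":[0,0,0.006],"twist":[0,0,0]},{"grip":0,"xyz":[0,0,0],"twist":[0,0,0.16]},{"grip":0,"xyz":[0,0,0],"twist":[0,0,0.16]},{"grip":0,"xyz":[0,0,0],"twist":[0,0,0.16]},{"grip":0,"xyz":[0,0,0],"twist":[0,0,0.16]},{"grip":0,"xyz":[0,0,0],"twist":[0,0,0.16]},{"grip":0,"xyz":[0,0,0],"twist":[0,0,0.16]},{"grip":0,"xyz":[0,0,0],"twist":[0,0,0.16]},{"grip":0,"xyz":[0,0,0],"twist":[0,0,0.16]},{"grip":0,"xyz":[0,0,0],"twist":[0,0,0]}]';python3 -c "
from h import *
s,p,Rm=st(); print(p.round(4),s['moment'].round(2),s['ft_force'].round(1),np.degrees(np.arctan2(Rm[1,1],Rm[0,1])))"
python3 -m inch '[{"grip":0,"xyz":[0,0,0],"twist":[0,0,0.1]},{"grip":0,"xyz":[0,0,0],"twist":[0,0,0]}]';python3 -c "
from h import *
s,p,Rm=st(); print(p.round(4),s['moment'].round(2),s['ft_force'].round(1),np.degrees(np.arctan2(Rm[1,1],Rm[0,1])))"
python3 -m inch '[{"grip":0,"xyz":[0,0,0],"twist":[0,0,0.1]},{"grip":0,"xyz":[0,0,0],"twist":[0,0,0.06]},{"grip":0,"xyz":[0,0,0],"twist":[0,0,0]}]';python3 -c "
from h import *
s,p,Rm=st(); print(p.round(4),s['moment'].round(2),s['ft_force'].round(1),np.degrees(np.arctan2(Rm[1,1],Rm[0,1])))"
```

```text
time: 11.5
tcp_pos: [0.4133, -0.0163, 0.1555]
eef_rot: [0.998, -0.065, 0.002, -0.0]
ft_force: [3.9, 3.0, 2.2]
finger_gap: 0.148
finger_force: 67.0
[ 0.4133 -0.0163  0.1555] [ 0.72 -0.84 -0.02] [3.9 3.  2.2] -97.40421717537963
time: 11.75
tcp_pos: [0.4133, -0.0164, 0.1555]
eef_rot: [0.994, -0.114, 0.002, -0.0]
ft_force: [3.7, 4.5, 4.3]
finger_gap: 0.147
finger_force: 67.2
[ 0.4133 -0.0164  0.1555] [ 0.77 -0.88  0.04] [3.7 4.5 4.3] -103.0405528918401
time: 12.12
tcp_pos: [0.4131, -0.0164, 0.1555]
eef_rot: [0.981, -0.192, 0.002, -0.0]
ft_force: [2.9, 4.0, 7.2]
finger_gap: 0.146
finger_force: 67.6
[ 0.4131 -0.0164  0.1555] [ 0.72 -0.63  0.07] [2.9 4.  7.2] -112.15312619239073
```

No stop was felt turning clockwise past the start position, so it wasn't the locked stop. Next is a lift test here.

```bash
python3 -m inch '[{"grip":0,"xyz":[0,0,0],"twist":[0,0,0.05]},{"grip":0,"xyz":[0,0,-0.003],"twist":[0,0,0]},{"grip":0,"xyz":[0,0,-0.003],"twist":[0,0,0]},{"grip":0,"xyz":[0,0,0],"twist":[0,0,0]}]';python3 -c "
from h import *
s,p,Rm=st(); print(p.round(4),s['moment'].round(2),s['ft_force'].round(1),np.degrees(np.arctan2(Rm[1,1],Rm[0,1])))"
```

```text
time: 12.62
tcp_pos: [0.4122, -0.0171, 0.1583]
eef_rot: [0.976, -0.216, -0.0, 0.0]
ft_force: [13.8, -5.4, -31.4]
finger_gap: 0.149
finger_force: 62.2
[ 0.4122 -0.0171  0.1583] [-0.97 -2.52 -0.03] [ 13.8  -5.4 -31.4] -114.96404840631632
```

It's still caught, and the side force points to (+x,-y) at both angles, so the cap sits off the post axis. I'll ease down, shift 2 mm that way and try again.

```bash
python3 -m inch '[{"grip":0,"xyz":[0,0,0.004],"twist":[0,0,0]},{"grip":0,"xyz":[0.002,0,0],"twist":[0,0,0]},{"grip":0,"xyz":[0,0,-0.004],"twist":[0,0,0]},{"grip":0,"xyz":[0,0,0],"twist":[0,0,0]}]';python3 -c "
from h import *
s,p,Rm=st(); print(p.round(4),s['moment'].round(2),s['ft_force'].round(1),np.degrees(np.arctan2(Rm[1,1],Rm[0,1])))
im,d,c=shot('wrist'); cv2.imwrite('pics/w5.png',cv2.resize(im[100:330,200:440,::-1],None,fx=2.4,fy=2.4,interpolation=cv2.INTER_CUBIC))"
```

```text
time: 13.12
tcp_pos: [0.4139, -0.0174, 0.1608]
eef_rot: [0.976, -0.217, 0.0, 0.0]
ft_force: [1.1, -0.6, -0.5]
finger_gap: 0.15
finger_force: 66.4
[ 0.4139 -0.0174  0.1608] [-0.16 -0.16 -0.03] [ 1.1 -0.6 -0.5] -115.02826857235144
```

View pics/w5.png

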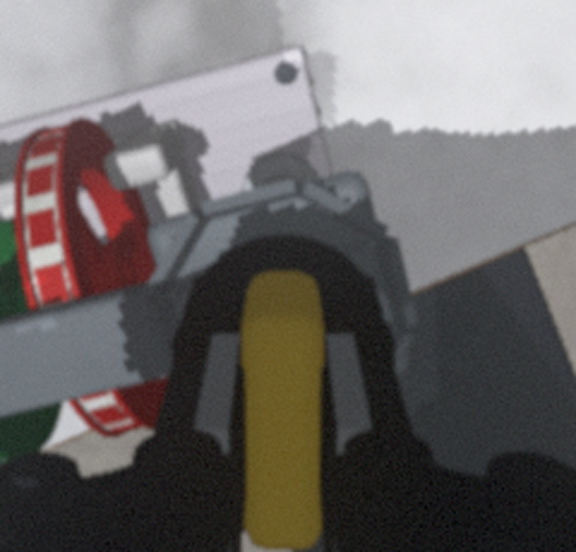

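It came free at TCP (0.4139,-0.0174) with tool y at -115°: the head lies 15° clockwise of caddy x, as the text says. I'll lift and carry it to the tray.

```bash
python3 -m inch '[{"grip":0,"xyz":[0,0,-0.01],"twist":[0,0,0]},{"grip":0,"xyz":[0,0,-0.02],"twist":[0,0,0]},{"grip":0,"xyz":[0,0,-0.04],"twist":[0,0,0]},{"grip":0,"xyz":[0.0425,0.0034,0],"twist":[0,0,0]},{"grip":0,"xyz":[0.0425,0.0034,0],"twist":[0,0,0]},{"grip":0,"xyz":[0.0425,0.0034,0],"twist":[0,0,0]},{"grip":0,"xyz":[0.0425,0.0034,0],"twist":[0,0,0]},{"grip":0,"xyz":[0.0425,0.0034,0],"twist":[0,0,0]},{"grip":0,"xyz":[0,0,0],"twist":[0,0,0]}]';python3 - <<'E'
from h import *
s,p,Rm=st(); print(p.round(4),s["ft_force"].round(1))
im,d,c=shot("wrist","w6"); P=pts(c,d); H,S,V=cv2.split(cv2.cvtColor(im,cv2.COLOR_RGB2HSV))
yl=(H>18)&(H<36)&(S>120)&(d<.25)&(d>.05); v,u=np.nonzero(yl); print("wing",yl.sum(),np.percentile(P[yl][:,2],[5,50,95]),[u.min(),u.max(),v.min(),v.max()])
sc,d2,c2=shot("scene"); P2=pts(c2,d2); H,S,V=cv2.split(cv2.cvtColor(sc,cv2.COLOR_RGB2HSV))
tr=(V<70)&(P2[...,2]<.02)&(P2[...,2]>-.01)&(P2[...,0]>.53)&(P2[...,0]<.67)&(P2[...,1]<-.05)&(P2[...,1]>-.2); v,u=np.nonzero(tr); q=onz(c2,np.c_[u,v],.007)[:,:2]; print(cv2.minAreaRect((q*1000).astype(np.float32)))
# head on the lock post
side,d3,c3=shot("side"); P3=pts(c3,d3)
m=(P3[...,2]>.128)&(P3[...,2]<.137)&(np.abs(P3[...,0]-.413)<.03)&(np.abs(P3[...,1]+.017)<.03)
for nm,Q in(("side",P3[m]),("scene",P2[(P2[...,2]>.129)&(P2[...,2]<.137)&(np.abs(P2[...,0]-.413)<.03)&(np.abs(P2[...,1]+.017)<.03)])):
    print(nm,len(Q),Q.mean(0).round(4)); print(cv2.minAreaRect((Q[:,:2]*1000).astype(np.float32)) if len(Q)>4 else "")
E
```

```text
time: 14.3
tcp_pos: [0.5999, -0.1237, 0.2292]
eef_rot: [0.976, -0.217, -0.001, -0.0]
ft_force: [-0.8, -0.2, -1.7]
finger_gap: 0.147
finger_force: 66.5
[ 0.5999 -0.1237  0.2292] [-0.8 -0.2 -1.7]
wing 3566 [0.2334455  0.25014587 0.25238044] [np.int64(189), np.int64(459), np.int64(213), np.int64(399)]
((598.939453125, -127.1035385131836), (84.95887756347656, 85.69927215576172), 12.405877113342285)
side 57 [ 0.4118 -0.0141  0.1329]
((417.7417297363281, -18.212135314941406), (12.092244148254395, 41.58479690551758), 65.83274841308594)
scene 38 [ 0.4112 -0.0192  0.1316]
((411.9520263671875, -19.051979064941406), (11.326445579528809, 24.193981170654297), 65.60509490966797)
```

View pics/w6.png

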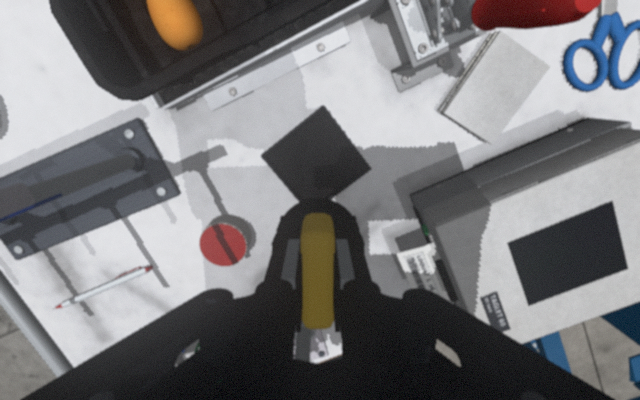

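The cap is held upright at (318,270) over the tray at (316,155). From the scene camera, the post head measures about -24°, which agrees. I'll check clearance round the tray before lowering.

```bash
python3 - <<'E'
from h import *
im,d,c=shot("wrist"); P=pts(c,d)
for z0,z1 in((.02,.09),(.09,.2)):
  m=(P[...,2]>z0)&(P[...,2]<z1)&(d>.15); Q=P[m][:,:2]-[.599,-.125]; r=np.hypot(*Q.T); 
  o=np.argsort(r)[::200][:4]; print(z0,(r[o]).round(3),Q[o].round(3).tolist())
E
python3 -m inch '[{"grip":0,"xyz":[0,0.0015,0.04],"twist":[0,0,0]},{"grip":0,"xyz":[0,0,0.05],"twist":[0,0,0]},{"grip":0,"xyz":[0,0,0.04],"twist":[0,0,0]},{"grip":0,"xyz":[0,0,0],"twist":[0,0,0]}]'
```

```text
0.02 [0.108 0.111 0.113 0.115] [[-0.077, -0.076], [-0.081, -0.076], [-0.085, -0.074], [0.115, 0.001]]
0.09 [0.016 0.111 0.117 0.121] [[0.014, -0.007], [-0.082, -0.074], [-0.091, -0.075], [0.12, -0.009]]
time: 15.0
tcp_pos: [0.5968, -0.1231, 0.0986]
eef_rot: [0.976, -0.217, -0.003, -0.0]
ft_force: [0.0, 0.5, -0.5]
finger_gap: 0.145
finger_force: 66.5
```

```bash
python3 -m inch '[{"grip":0,"xyz":[0.002,0,0.03],"twist":[0,0,0]},{"grip":0,"xyz":[0,0,0.02],"twist":[0,0,0]},{"grip":0,"xyz":[0,0,0.008],"twist":[0,0,0]},{"grip":0,"xyz":[0,0,0],"twist":[0,0,0]},{"grip":0,"xyz":[0,0,0.002],"twist":[0,0,0]},{"grip":0,"xyz":[0,0,0],"twist":[0,0,0]}]'
```

```text
time: 15.75
tcp_pos: [0.6006, -0.1251, 0.041]
eef_rot: [0.976, -0.217, 0.0, 0.0]
ft_force: [-0.9, 0.3, -0.9]
finger_gap: 0.149
finger_force: 66.5
```

```bash
python3 -m inch '[{"grip":0,"xyz":[0,0,0.003],"twist":[0,0,0]},{"grip":0,"xyz":[0,0,0.001],"twist":[0,0,0]},{"grip":0,"xyz":[0,0,0.001],"twist":[0,0,0]},{"grip":0,"xyz":[0,0,0],"twist":[0,0,0]}]'
```

```text
time: 16.25
tcp_pos: [0.6009, -0.1251, 0.0386]
eef_rot: [0.976, -0.217, 0.001, 0.0]
ft_force: [-9.9, 3.8, 24.5]
finger_gap: 0.147
finger_force: 70.2
```

The cap stands on the tray floor. I'll release it and look.

```bash
python3 -m inch '[{"grip":0,"xyz":[0,0,-0.002],"twist":[0,0,0]},{"grip":0.45,"xyz":[0,0,0],"twist":[0,0,0]},{"grip":0.45,"xyz":[0,0,0],"twist":[0,0,0]},{"grip":0.45,"xyz":[0,0,0],"twist":[0,0,0]},{"grip":0.45,"xyz":[0,0,-0.04],"twist":[0,0,0]},{"grip":0.45,"xyz":[0,0,-0.06],"twist":[0,0,0]},{"grip":0.45,"xyz":[0,0,-0.06],"twist":[0,0,0]},{"grip":0.45,"xyz":[0,0,-0.06],"twist":[0,0,0]},{"grip":0.45,"xyz":[0,0,0],"twist":[0,0,0]}]'; cat > wing.py <<'E'
from h import *
import sys
im,d,c=shot("wrist",sys.argv[1] if len(sys.argv)>1 else None); P=pts(c,d); H,S,V=cv2.split(cv2.cvtColor(im,cv2.COLOR_RGB2HSV))
yl=(H>18)&(H<36)&(S>110)&(P[...,2]>.04)&(P[...,2]<.075)&(P[...,0]>.45)&(P[...,0]<.7)&(P[...,1]<.0)
zt=np.percentile(P[yl][:,2],90); yl&=P[...,2]>zt-.005
v,u=np.nonzero(yl); q=onz(c,np.c_[u,v],zt)[:,:2]; print("wing",cv2.minAreaRect((q*1000).astype(np.float32)),"top",zt)
s,p,Rm=st(); print(p.round(4),np.degrees(np.arctan2(Rm[1,1],Rm[0,1])).round(2),s["joint_positions"].round(2))
E
python3 wing.py; python3 - <<'E'
from h import *
s,p,Rm=st(); print("to stud",(np.array([.4364,.1203])-p[:2]).round(4))
E
```

```text
time: 17.38
tcp_pos: [0.6017, -0.1254, 0.2623]
eef_rot: [0.976, -0.217, 0.005, 0.001]
ft_force: [0.2, -0.5, -1.2]
finger_gap: 0.449
finger_force: 0.0
wing ((596.8551025390625, -124.69683837890625), (13.390308380126953, 42.25452423095703), 64.71369934082031) top 0.059925731236239996
[ 0.6008 -0.1251  0.2589] -115.05 [-0.4   0.5   1.16  0.    1.48  1.61]
to stud [-0.1644  0.2454]
```

The cap stands in the tray, centre (0.597,-0.125), top 0.060. I'll go over the stud now.

```bash
python3 -m inch '[{"grip":0.45,"xyz":[-0.042,-0.0255,0],"twist":[0,0,0]},{"grip":0.45,"xyz":[-0.042,-0.0255,0],"twist":[0,0,0]},{"grip":0.45,"xyz":[-0.042,-0.0255,0],"twist":[0,0,0]},{"grip":0.45,"xyz":[-0.042,-0.0255,0],"twist":[0,0,0]},{"grip":0.45,"xyz":[-0.042,-0.0255,0],"twist":[0,0,0]},{"grip":0.45,"xyz":[-0.042,-0.0255,0],"twist":[0,0,0]},{"grip":0.45,"xyz":[0,0,0],"twist":[0,0,0]},{"grip":0.45,"xyz":[0,0,0],"twist":[0,0,0]}]'; python3 - <<'E'
from h import *
im,d,c=shot("wrist","w7"); P=pts(c,d); H,S,V=cv2.split(cv2.cvtColor(im,cv2.COLOR_RGB2HSV))
m=(P[...,2]>.145)&(P[...,2]<.156)&(P[...,0]<.47)&(P[...,0]>.4)&(np.abs(P[...,1]-.12)<.03)&(V<90)
v,u=np.nonzero(m); print("stud",m.sum(),onz(c,[[u.mean(),v.mean()]],.15),np.median(P[m][:,2]))
for nm,z,lo,hi in(("head",.1335,.130,.137),):
  m=(P[...,2]>lo)&(P[...,2]<hi)&(np.abs(P[...,0]-.413)<.02)&(np.abs(P[...,1]+.017)<.02); v,u=np.nonzero(m); q=onz(c,np.c_[u,v],z)[:,:2]
  print(nm,len(q)); print(cv2.minAreaRect((q*1000).astype(np.float32)) if len(q)>5 else "")
s,p,Rm=st(); print(p.round(4),Rm.round(3).tolist()); print(to([.4364,.1203,.129]).round(4))
E
```

```text
time: 18.42
tcp_pos: [0.4368, 0.12, 0.2564]
eef_rot: [0.976, -0.217, -0.001, 0.0]
ft_force: [0.6, -0.2, 0.4]
finger_gap: 0.449
finger_force: 0.0
stud 191 [[0.43744452 0.11770086 0.15      ]] 0.14997490269179758
head 564
((411.93170166015625, -16.588415145874023), (12.505552291870117, 27.12156867980957), 64.99402618408203)
[0.4371 0.1197 0.2565] [[0.906, -0.424, -0.001], [-0.424, -0.906, -0.0], [-0.001, 0.001, -1.0]]
[-0.0007 -0.0004  0.1275]
```

View pics/w7.png

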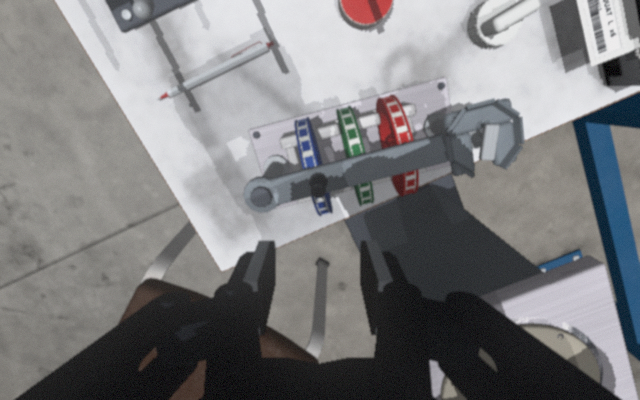

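The head is clearly oblong at (0.412,-0.0166), at -25°. The stud is at (320,185) in the image. I'll grip the stud and swing the bar open.

```bash
python3 -m inch '[{"grip":0.45,"xyz":[0,0.001,0.05],"twist":[0,0,0]},{"grip":0.45,"xyz":[0,0,0.05],"twist":[0,0,0]},{"grip":0.45,"xyz":[0,0,0.025],"twist":[0,0,0]},{"grip":0,"xyz":[0,0,0],"twist":[0,0,0]},{"grip":0,"xyz":[0,0,0],"twist":[0,0,0]},{"grip":0,"xyz":[0,0,0],"twist":[0,0,0]},{"grip":0,"xyz":[0,0,0],"twist":[0,0,0]},{"grip":0,"xyz":[0,0,0],"twist":[0,0,0]}]' 25; python3 -m inch '[{"grip":0,"xyz":[0.0078,-0.0027,0],"twist":[0,0,-0.165]},{"grip":0,"xyz":[0.0078,-0.0027,0],"twist":[0,0,-0.165]},{"grip":0,"xyz":[0,0,0],"twist":[0,0,0]}]'
```

```text
time: 19.48
tcp_pos: [0.4368, 0.1194, 0.1326]
eef_rot: [0.976, -0.217, 0.001, -0.0]
ft_force: [4.8, 1.6, -9.7]
finger_gap: 0.122
finger_force: 25.2
time: 19.85
tcp_pos: [0.453, 0.119, 0.1325]
eef_rot: [0.999, -0.054, 0.0, 0.0]
ft_force: [1.2, 0.8, -5.3]
finger_gap: 0.128
finger_force: 25.5
```

```bash
python3 -m inch '[{"grip":0,"xyz":[0.0078,-0.0027,0],"twist":[0,0,-0.165]},{"grip":0,"xyz":[0.0078,-0.0027,0],"twist":[0,0,-0.165]},{"grip":0,"xyz":[0.0078,-0.0027,0],"twist":[0,0,-0.165]},{"grip":0,"xyz":[0.0078,-0.0027,0],"twist":[0,0,-0.165]},{"grip":0,"xyz":[0,0,0],"twist":[0,0,0]}]' &&  python3 -m inch '[{"grip":0,"xyz":[0.0078,-0.0027,0],"twist":[0,0,-0.165]},{"grip":0,"xyz":[0.0078,-0.0027,0],"twist":[0,0,-0.165]},{"grip":0,"xyz":[0.0078,-0.0027,0],"twist":[0,0,-0.165]},{"grip":0,"xyz":[0.0078,-0.0027,0],"twist":[0,0,-0.165]},{"grip":0,"xyz":[0.0078,-0.0027,0],"twist":[0,0,-0.165]},{"grip":0,"xyz":[0,0,0],"twist":[0,0,0]}]'
```

```text
time: 20.48
tcp_pos: [0.4819, 0.1338, 0.1325]
eef_rot: [0.963, 0.271, 0.0, 0.0]
ft_force: [3.6, -1.1, -4.8]
finger_gap: 0.122
finger_force: 25.5
time: 21.22
tcp_pos: [0.4959, 0.1716, 0.1325]
eef_rot: [0.774, 0.634, 0.001, 0.0]
ft_force: [3.5, 1.1, -7.0]
finger_gap: 0.125
finger_force: 25.5
```

```bash
python3 -m inch '[{"grip":0.35,"xyz":[0,0,0],"twist":[0,0,0]},{"grip":0.35,"xyz":[0,0,0],"twist":[0,0,0]},{"grip":0.35,"xyz":[0,0,0],"twist":[0,0,0]},{"grip":0.35,"xyz":[0,0,-0.03],"twist":[0,0,0]},{"grip":0.35,"xyz":[0,0,-0.05],"twist":[0,0,0]},{"grip":0.35,"xyz":[0,0,-0.05],"twist":[0,0,0]},{"grip":0.35,"xyz":[-0.03,-0.05,-0.04],"twist":[0,0,0]},{"grip":0.35,"xyz":[0,-0.04,0],"twist":[0,0,0]},{"grip":0.35,"xyz":[0,0,0],"twist":[0,0,0]}]'; python3 - <<'E'
from h import *
a,da,ca=shot("scene"); b,db,cb=shot("side"); w,dw,cw=shot("wrist")
s,p,Rm=st(); print(p.round(4),np.degrees(np.arctan2(Rm[1,1],Rm[0,1])))
for nm,im,d,c in(("scene",a,da,ca),("side",b,db,cb),("wrist",w,dw,cw)):
    P=pts(c,d); m=(P[...,2]>.205)&(P[...,2]<.245)&(P[...,0]>.5)&(P[...,0]<.75)&(P[...,1]>-.02)&(P[...,1]<.35)&(d>.1)
    if nm=="wrist": m&=np.hypot(P[...,0]-p[0],P[...,1]-p[1])>.1
    Q=P[m]
    for y0 in(.03,.14,.25):
        k=Q[(np.abs(Q[:,1]-y0)<.04)&(Q[:,0]<.655)]
        if len(k)>10:
            r=k[(k[:,0]>k[:,0].min()+.015)]; f=np.polyfit(r[:,0],r[:,1],1)
            print(nm,y0,len(k),"xtip",np.percentile(k[:,0],2).round(4),"slope",f[0].round(3),"y@.61",np.polyval(f,.61).round(4),"ztop rod",np.percentile(r[:,2],[50,95]).round(4),"ztip",k[:,2].max().round(4))
    R_=Q[Q[:,0]>.66]; print(nm,"rail",len(R_), R_.mean(0).round(3) if len(R_) else "", np.percentile(R_[:,0],[2,98]).round(3) if len(R_) else "")
o=np.hstack([cv2.resize(a[80:240,230:390],(400,400),interpolation=2),cv2.resize(b[160:320,200:400],(400,400),interpolation=2)]); cv2.imwrite("pics/s8.png",o[:,:,::-1])
E
```

```text
time: 22.35
tcp_pos: [0.4064, 0.1619, 0.2986]
eef_rot: [0.772, 0.636, 0.001, 0.0]
ft_force: [1.4, -1.2, -0.1]
finger_gap: 0.352
finger_force: 0.0
[0.4085 0.1615 0.2976] -11.093580863630363
scene 0.03 120 xtip 0.5595 slope -0.05 y@.61 0.0287 ztop rod [0.2211 0.2238] ztip 0.2331
scene 0.14 100 xtip 0.5664 slope -0.042 y@.61 0.1385 ztop rod [0.2206 0.2242] ztip 0.2335
scene 0.25 89 xtip 0.5723 slope -0.056 y@.61 0.2483 ztop rod [0.2206 0.2239] ztip 0.2321
scene rail 727 [0.686 0.121 0.224] [0.665 0.701]
side 0.03 190 xtip 0.5592 slope -0.059 y@.61 0.0346 ztop rod [0.2231 0.2251] ztip 0.2333
side 0.14 226 xtip 0.5655 slope -0.054 y@.61 0.1446 ztop rod [0.2231 0.2251] ztip 0.2338
side 0.25 274 xtip 0.5722 slope -0.061 y@.61 0.2546 ztop rod [0.2232 0.2253] ztip 0.2344
side rail 1694 [0.688 0.167 0.227] [0.665 0.702]
wrist 0.03 1127 xtip 0.558 slope -0.052 y@.61 0.0339 ztop rod [0.223  0.2246] ztip 0.2338
wrist 0.14 1014 xtip 0.5637 slope -0.056 y@.61 0.143 ztop rod [0.2233 0.2248] ztip 0.2339
wrist 0.25 181 xtip 0.5698 slope -0.093 y@.61 0.2478 ztop rod [0.2221 0.2235] ztip 0.2334
wrist rail 0
```

View pics/s8.png

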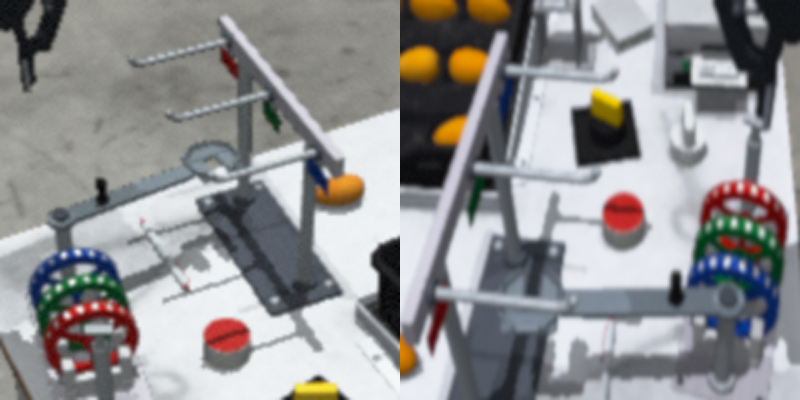

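The bar is swung over to the gap between the green and red hooks, and the cap stands upright in the tray (side half, about (605,105)). The rods point out at -3° yaw; hook points are about red (0.6195,0.250), green (0.613,0.1416) and blue (0.607,0.0324). Next, over the red reel.

```bash
python3 -m inch '[{"grip":0.35,"xyz":[-0.038,0.012,0.02],"twist":[0,0,0]},{"grip":0.35,"xyz":[-0.038,0.012,0.02],"twist":[0,0,0]},{"grip":0.35,"xyz":[-0.038,0.012,0.02],"twist":[0,0,0]},{"grip":0.35,"xyz":[0,0,0],"twist":[0,0,-0.177]},{"grip":0.35,"xyz":[0,0,0],"twist":[0,0,-0.177]},{"grip":0.35,"xyz":[0,0,0],"twist":[0,0,-0.177]},{"grip":0.35,"xyz":[0,0,0],"twist":[0,0,-0.177]},{"grip":0.35,"xyz":[0,0,0],"twist":[0,0,-0.177]},{"grip":0.35,"xyz":[0,0,0],"twist":[0,0,-0.177]},{"grip":0.35,"xyz":[0,0,0],"twist":[0,0,-0.177]},{"grip":0.35,"xyz":[0,0,0],"twist":[0,0,-0.177]},{"grip":0.35,"xyz":[0,0,0],"twist":[0,0,-0.177]}]'; cat > reels.py <<'E'
from h import *
im,d,c=shot("wrist"); P=pts(c,d); H,S,V=cv2.split(cv2.cvtColor(im,cv2.COLOR_RGB2HSV))
s,p,Rm=st(); print(p.round(4),np.degrees(np.arctan2(Rm[1,1],Rm[0,1])).round(2),s["joint_positions"].round(2))
ax=np.array([.177,.984]); ux=np.array([.984,-.177])
for nm,m,c0 in(("red",((H<8)|(H>170)),(.4223,.0416)),("green",(H>45)&(H<90),(.4297,.0829)),("blue",(H>100)&(H<130),(.4371,.1242))):
    m=m&(S>100)&(P[...,2]>.085)&(P[...,2]<.112); Q=P[m]; q=Q[:,:2]-c0; a=q@ax; u=q@ux; k=(np.abs(a)<.02)&(np.abs(u)<.06); a,u,z=a[k],u[k],Q[k][:,2]
    if k.sum()<20: continue
    t=z>np.percentile(z,98)-.004
    # circle from symmetric outer rim: fit z^2+u^2
    print(nm,k.sum(),"axial lo/hi",np.percentile(a,[2,98]).round(4),"top: a,u",a[t].mean().round(4),u[t].mean().round(4),"ztop",np.percentile(z,98).round(4),"u range",np.percentile(u,[1,99]).round(4))
E
python3 reels.py; python3 -c "
from h import *; print('to red',to([.4223,.0416,.0965]).round(4))"
```

```text
time: 24.0
tcp_pos: [0.4221, 0.0425, 0.2371]
eef_rot: [0.083, 0.997, 0.0, -0.001]
ft_force: [-1.1, 0.6, 0.1]
finger_gap: 0.349
finger_force: 0.0
[0.422  0.0425 0.2371] 80.9 [-0.18  0.08  1.76 -0.    1.29 -1.59]
red 442 axial lo/hi [-0.008   0.0046] top: a,u -0.0006 0.0003 ztop 0.1077 u range [-0.0415  0.0375]
green 291 axial lo/hi [-0.0088  0.0043] top: a,u -0.0028 -0.0035 ztop 0.1076 u range [-0.0399  0.0287]
blue 915 axial lo/hi [-0.009   0.0049] top: a,u -0.0023 -0.0023 ztop 0.1073 u range [-0.0403  0.0387]
to red [-0.0006 -0.0009  0.1406]
```

```bash
python3 -m inch '[{"grip":0.35,"xyz":[-0.0005,-0.0024,0.05],"twist":[0,0,0]},{"grip":0.35,"xyz":[0,0,0.05],"twist":[0,0,0]},{"grip":0.35,"xyz":[0,0,0.03],"twist":[0,0,0.012]},{"grip":0.35,"xyz":[0,0,0.0095],"twist":[0,0,0]},{"grip":0.35,"xyz":[0,0,0],"twist":[0,0,0]},{"grip":0.35,"xyz":[0,0,0],"twist":[0,0,0]}]' 40; python3 -m inch '[{"grip":0,"xyz":[0,0,0],"twist":[0,0,0]},{"grip":0,"xyz":[0,0,0],"twist":[0,0,0]},{"grip":0,"xyz":[0,0,0],"twist":[0,0,0]},{"grip":0,"xyz":[0,0,0],"twist":[0,0,0]},{"grip":0,"xyz":[0,0,0],"twist":[0,0,0]}]' 40
```

```text
time: 24.8
tcp_pos: [0.4223, 0.0403, 0.0992]
eef_rot: [0.092, 0.996, -0.0, 0.001]
ft_force: [-0.7, 1.0, -0.1]
finger_gap: 0.348
finger_force: 0.0
time: 25.42
tcp_pos: [0.4221, 0.0403, 0.0989]
eef_rot: [0.091, 0.996, -0.0, 0.001]
ft_force: [0.2, -0.3, 6.3]
finger_gap: 0.148
finger_force: 42.7
```

```bash
python3 -m inch '[{"grip":0,"xyz":[0,0,-0.02],"twist":[0,0,0]},{"grip":0,"xyz":[0,0,-0.04],"twist":[0,0,0]},{"grip":0,"xyz":[0,0,-0.05],"twist":[0,0,0]},{"grip":0,"xyz":[0,0,-0.05],"twist":[0,0,0]},{"grip":0,"xyz":[0,0,-0.03],"twist":[0,0,0]}]'; python3 -m inch '[{"grip":0,"xyz":[0,0,0],"twist":[0,0,0.18]},{"grip":0,"xyz":[0,0,0],"twist":[0,0,0.18]},{"grip":0,"xyz":[0,0,0],"twist":[0,0,0.18]},{"grip":0,"xyz":[0,0,0],"twist":[0,0,0.18]},{"grip":0,"xyz":[0,0,0],"twist":[0,0,0.18]},{"grip":0,"xyz":[0,0,0],"twist":[0,0,0.18]},{"grip":0,"xyz":[0,0,0],"twist":[0,0,0.18]},{"grip":0,"xyz":[0,0,0],"twist":[0,0,0.18]},{"grip":0,"xyz":[0,0,0],"twist":[0,0,0]}]'; python3 - <<'E'
from h import *
s,p,Rm=st(); print(p.round(4),np.degrees(np.arctan2(Rm[1,1],Rm[0,1])).round(2))
for n in("scene","side"):
    im,d,c=shot(n,"r_"+n); P=pts(c,d); H,S,V=cv2.split(cv2.cvtColor(im,cv2.COLOR_RGB2HSV))
    m=((H<8)|(H>170))&(S>100)&(np.hypot(P[...,0]-p[0],P[...,1]-p[1])<.07)&(P[...,2]>.17); Q=P[m]; print(n,len(Q),np.percentile(Q,[1,50,99],axis=0).round(4).tolist())
print("to front",to([.5396,.2544,p[2]]).round(4))
E
```

```text
time: 26.05
tcp_pos: [0.4216, 0.0404, 0.2905]
eef_rot: [0.091, 0.996, -0.0, 0.001]
ft_force: [-0.6, -0.8, -0.8]
finger_gap: 0.151
finger_force: 41.9
time: 27.18
tcp_pos: [0.4213, 0.0405, 0.288]
eef_rot: [0.725, 0.689, -0.0, -0.0]
ft_force: [0.6, -0.1, -1.6]
finger_gap: 0.143
finger_force: 41.9
[0.4213 0.0405 0.288 ] -2.89
scene 341 [[0.4125, -0.011, 0.2021], [0.419, 0.032, 0.2477], [0.4282, 0.0785, 0.2955]]
side 276 [[0.4155, 0.0027, 0.2086], [0.4246, 0.0731, 0.2636], [0.4302, 0.0905, 0.2956]]
to front [0.2194 0.1078 0.    ]
```

The red reel is held: top 0.296 at TCP 0.288, so about 8 mm overlap. To the front of the red hook.

```bash
python3 -m inch '[{"grip":0,"xyz":[0.0438,0.0216,0],"twist":[0,0,0]},{"grip":0,"xyz":[0.0438,0.0216,0],"twist":[0,0,0]},{"grip":0,"xyz":[0.0438,0.0216,0],"twist":[0,0,0]},{"grip":0,"xyz":[0.0438,0.0216,0],"twist":[0,0,0]},{"grip":0,"xyz":[0.0438,0.0216,0],"twist":[0,0,0]},{"grip":0,"xyz":[0,0,0.045],"twist":[0,0,0]},{"grip":0,"xyz":[0,0,0],"twist":[0,0,0]},{"grip":0,"xyz":[0,0,0],"twist":[0,0,0]}]'; python3 - <<'E'
from h import *
s,p,Rm=st(); print(p.round(4),np.degrees(np.arctan2(Rm[1,1],Rm[0,1])).round(2))
for n in("side","wrist"):
    im,d,c=shot(n,"r1_"+n); P=pts(c,d); H,S,V=cv2.split(cv2.cvtColor(im,cv2.COLOR_RGB2HSV))
    m=((H<8)|(H>170))&(S>100)&(np.abs(P[...,0]-p[0])<.04)&(np.abs(P[...,1]-p[1])<.07)&(P[...,2]>.1); Q=P[m]; print(n,len(Q),np.percentile(Q,[1,50,99],axis=0).round(4).tolist())
    rod=(P[...,2]>.2)&(P[...,2]<.24)&(P[...,0]>.57)&(P[...,0]<.65)&(np.abs(P[...,1]-.25)<.03)&(S<90); Q=P[rod]
    if len(Q)>20: f=np.polyfit(Q[:,0],Q[:,1],1); print(n,"rod",len(Q),"y@.6195",np.polyval(f,.6195).round(4),"xmin",np.percentile(Q[:,0],2).round(4),"z",np.percentile(Q[:,2],[50,98]).round(4))
print("to hook",to([.6195,.250,p[2]]).round(4))
E
```

```text
time: 28.28
tcp_pos: [0.5411, 0.2533, 0.2448]
eef_rot: [0.725, 0.689, 0.001, 0.0]
ft_force: [0.4, -0.1, -0.8]
finger_gap: 0.147
finger_force: 41.9
[0.5411 0.2533 0.2448] -2.94
side 507 [[0.5327, 0.2214, 0.1646], [0.5388, 0.2703, 0.2289], [0.5482, 0.3025, 0.3236]]
side rod 259 y@.6195 0.254 xmin 0.5722 z [0.2235 0.2324]
wrist 2727 [[0.5336, 0.2214, 0.2099], [0.5415, 0.2685, 0.2485], [0.5491, 0.3008, 0.2952]]
wrist rod 2353 y@.6195 0.2527 xmin 0.5715 z [0.2237 0.2327]
to hook [0.0008 0.0783 0.0007]
```

View pics/r1_wrist.png

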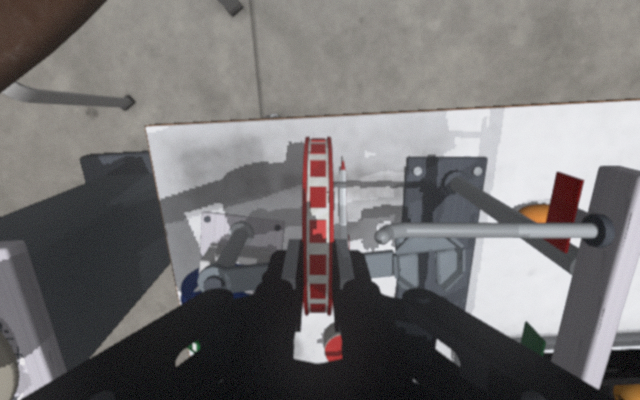

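The reel is square to the red rod, whose tip is at (385,235) in the image. I'll slide it on and lower it.

```bash
python3 -m inch '[{"grip":0,"xyz":[0.001,0.02,0.002],"twist":[0,0,0]},{"grip":0,"xyz":[0.001,0.03,0],"twist":[0,0,0]},{"grip":0,"xyz":[0,0.028,0],"twist":[0,0,0]},{"grip":0,"xyz":[0,0,0],"twist":[0,0,0]},{"grip":0,"xyz":[0,0,0.009],"twist":[0,0,0]},{"grip":0,"xyz":[0,0,0.003],"twist":[0,0,0]},{"grip":0,"xyz":[0,0,0],"twist":[0,0,0]}]'
```

```text
time: 29.25
tcp_pos: [0.6182, 0.2516, 0.2292]
eef_rot: [0.725, 0.689, -0.0, -0.0]
ft_force: [-0.5, -0.0, -1.5]
finger_gap: 0.146
finger_force: 41.9
```

```bash
python3 -m inch '[{"grip":0,"xyz":[0,0,0.0015],"twist":[0,0,0]},{"grip":0,"xyz":[0,0,0],"twist":[0,0,0]}]';python3 -m inch '[{"grip":0,"xyz":[0,0,0.001],"twist":[0,0,0]},{"grip":0,"xyz":[0,0,0],"twist":[0,0,0]}]'
```

```text
time: 29.5
tcp_pos: [0.6187, 0.2516, 0.2281]
eef_rot: [0.725, 0.689, 0.0, 0.0]
ft_force: [-0.5, 0.1, 0.0]
finger_gap: 0.146
finger_force: 42.0
time: 29.75
tcp_pos: [0.6187, 0.2516, 0.2279]
eef_rot: [0.725, 0.689, 0.001, 0.0]
ft_force: [-2.2, -0.1, 5.7]
finger_gap: 0.15
finger_force: 42.7
```

```bash
python3 -m inch '[{"grip":0.35,"xyz":[0,0,-0.001],"twist":[0,0,0]},{"grip":0.35,"xyz":[0,0,0],"twist":[0,0,0]},{"grip":0.35,"xyz":[0,0,0],"twist":[0,0,0]},{"grip":0.35,"xyz":[0,0,-0.01],"twist":[0,0,0]},{"grip":0.35,"xyz":[0,0,-0.03],"twist":[0,0,0]},{"grip":0.35,"xyz":[0,0,-0.03],"twist":[0,0,0]},{"grip":0.35,"xyz":[0,0,0],"twist":[0,0,0]}]'; python3 - <<'E'
from h import *
s,p,Rm=st(); print(p.round(4))
for n in("side","wrist"):
    im,d,c=shot(n,"r2_"+n); P=pts(c,d); H,S,V=cv2.split(cv2.cvtColor(im,cv2.COLOR_RGB2HSV))
    m=((H<8)|(H>170))&(S>100)&(np.abs(P[...,0]-.619)<.04)&(np.abs(P[...,1]-.25)<.07)&(P[...,2]>.1); Q=P[m]; print(n,len(Q),np.percentile(Q,[1,50,99],axis=0).round(4).tolist())
E
python3 -m inch '[{"grip":0.35,"xyz":[-0.036,-0.036,0],"twist":[0,0,0]},{"grip":0.35,"xyz":[-0.036,-0.036,0],"twist":[0,0,0]},{"grip":0.35,"xyz":[-0.036,-0.036,0],"twist":[0,0,0]},{"grip":0.35,"xyz":[-0.036,-0.036,0],"twist":[0,0,0]},{"grip":0.35,"xyz":[-0.036,-0.036,0],"twist":[0,0,0]}]' ; python3 -m inch '[{"grip":0.35,"xyz":[0,0,0],"twist":[0,0,-0.18]},{"grip":0.35,"xyz":[0,0,0],"twist":[0,0,-0.18]},{"grip":0.35,"xyz":[0,0,0],"twist":[0,0,-0.18]},{"grip":0.35,"xyz":[0,0,0],"twist":[0,0,-0.18]},{"grip":0.35,"xyz":[0,0,0.01],"twist":[0,0,-0.18]},{"grip":0.35,"xyz":[0,0,0.02],"twist":[0,0,-0.18]},{"grip":0.35,"xyz":[0,0,0.03],"twist":[0,0,-0.18]},{"grip":0.35,"xyz":[0,0,0],"twist":[0,0,-0.18]},{"grip":0.35,"xyz":[0,0,0],"twist":[0,0,0]},{"grip":0.35,"xyz":[0,0,0],"twist":[0,0,0]}]'; python3 reels.py; python3 -c "
from h import *; print('to green',to([.4293,.0812,.0985]).round(4))"
```

```text
time: 30.62
tcp_pos: [0.6193, 0.2516, 0.3008]
eef_rot: [0.725, 0.688, 0.002, 0.001]
ft_force: [0.4, 0.4, 0.8]
finger_gap: 0.348
finger_force: 0.0
[0.6193 0.2516 0.3008]
side 921 [[0.6095, 0.2106, 0.1418], [0.615, 0.2602, 0.1957], [0.6271, 0.3018, 0.2357]]
wrist 1203 [[0.603, 0.2197, 0.1983], [0.6189, 0.2659, 0.2316], [0.6264, 0.2993, 0.3315]]
time: 31.35
tcp_pos: [0.4278, 0.0802, 0.2966]
eef_rot: [0.725, 0.689, -0.001, -0.001]
ft_force: [0.8, -0.9, 0.6]
finger_gap: 0.35
finger_force: 0.0
time: 32.6
tcp_pos: [0.4295, 0.0811, 0.2375]
eef_rot: [0.093, 0.996, 0.0, -0.0]
ft_force: [-1.0, 0.3, 0.3]
finger_gap: 0.353
finger_force: 0.0
[0.4296 0.0811 0.2377] 79.37 [-0.08  0.11  1.73  0.    1.3  -1.47]
green 65 axial lo/hi [-0.0042  0.0001] top: a,u -0.0017 0.0044 ztop 0.1071 u range [-0.0075  0.0288]
blue 704 axial lo/hi [-0.0089  0.0045] top: a,u -0.0024 -0.0013 ztop 0.1074 u range [-0.0401  0.0384]
to green [3.000e-04 1.000e-04 1.392e-01]
```

Red hangs (top of rim 0.236). Now green, the same way.

```bash
python3 -m inch '[{"grip":0.35,"xyz":[0,0,0.05],"twist":[0,0,0]},{"grip":0.35,"xyz":[0,0,0.05],"twist":[0,0,0]},{"grip":0.35,"xyz":[0,0,0.03],"twist":[0,0,0]},{"grip":0.35,"xyz":[0,0,0.009],"twist":[0,0,0]},{"grip":0.35,"xyz":[0,0,0],"twist":[0,0,0]},{"grip":0,"xyz":[0,0,0],"twist":[0,0,0]},{"grip":0,"xyz":[0,0,0],"twist":[0,0,0]},{"grip":0,"xyz":[0,0,0],"twist":[0,0,0]},{"grip":0,"xyz":[0,0,0],"twist":[0,0,0]},{"grip":0,"xyz":[0,0,0],"twist":[0,0,0]}]' 40;  python3 -m inch '[{"grip":0,"xyz":[0,0,-0.02],"twist":[0,0,0]},{"grip":0,"xyz":[0,0,-0.04],"twist":[0,0,0]},{"grip":0,"xyz":[0,0,-0.05],"twist":[0,0,0]},{"grip":0,"xyz":[0,0,-0.05],"twist":[0,0,0]},{"grip":0,"xyz":[0,0,-0.03],"twist":[0,0,0]}]'; python3 -m inch '[{"grip":0,"xyz":[0,0,0],"twist":[0,0,0.18]},{"grip":0,"xyz":[0,0,0],"twist":[0,0,0.18]},{"grip":0,"xyz":[0,0,0],"twist":[0,0,0.18]},{"grip":0,"xyz":[0,0,0],"twist":[0,0,0.18]},{"grip":0,"xyz":[0,0,0],"twist":[0,0,0.18]},{"grip":0,"xyz":[0,0,0],"twist":[0,0,0.18]},{"grip":0,"xyz":[0,0,0],"twist":[0,0,0.18]},{"grip":0,"xyz":[0,0,0],"twist":[0,0,0.18]},{"grip":0,"xyz":[0,0,0],"twist":[0,0,0]}]'; python3 - <<'E'
from h import *
s,p,Rm=st(); print(p.round(4),np.degrees(np.arctan2(Rm[1,1],Rm[0,1])).round(2))
for n in("scene","side"):
    im,d,c=shot(n); P=pts(c,d); H,S,V=cv2.split(cv2.cvtColor(im,cv2.COLOR_RGB2HSV))
    m=(H>45)&(H<90)&(S>90)&(np.hypot(P[...,0]-p[0],P[...,1]-p[1])<.07)&(P[...,2]>.17); Q=P[m]; print(n,len(Q),np.percentile(Q,[1,50,99],axis=0).round(4).tolist())
print("to front",to([.533,.1465,p[2]]).round(4))
E
```

```text
time: 33.9
tcp_pos: [0.4304, 0.081, 0.0997]
eef_rot: [0.091, 0.996, 0.0, 0.001]
ft_force: [0.4, -0.6, 6.6]
finger_gap: 0.146
finger_force: 42.4
time: 34.52
tcp_pos: [0.4297, 0.0811, 0.2912]
eef_rot: [0.091, 0.996, 0.0, 0.001]
ft_force: [0.4, 1.3, -2.9]
finger_gap: 0.144
finger_force: 41.5
time: 35.65
tcp_pos: [0.4294, 0.0811, 0.2887]
eef_rot: [0.725, 0.689, -0.0, -0.0]
ft_force: [-0.7, 0.8, -2.2]
finger_gap: 0.141
finger_force: 41.5
[0.4294 0.0811 0.2887] -2.89
scene 276 [[0.4172, 0.0313, 0.2035], [0.4274, 0.0733, 0.245], [0.4387, 0.1196, 0.401]]
side 163 [[0.4244, 0.0638, 0.2118], [0.433, 0.112, 0.2743], [0.4387, 0.1319, 0.2954]]
to front [ 0.0704  0.1002 -0.    ]
```

```bash
python3 -m inch '[{"grip":0,"xyz":[0.0237,0.0334,0],"twist":[0,0,0]},{"grip":0,"xyz":[0.0237,0.0334,0],"twist":[0,0,0]},{"grip":0,"xyz":[0.0237,0.0334,0],"twist":[0,0,0]},{"grip":0,"xyz":[0,0,0.025],"twist":[0,0,0]},{"grip":0,"xyz":[0,0,0.02],"twist":[0,0,0]},{"grip":0,"xyz":[0,0,0],"twist":[0,0,0]},{"grip":0,"xyz":[0,0,0],"twist":[0,0,0]}]'; python3 - <<'E'
from h import *
s,p,Rm=st(); print(p.round(4),np.degrees(np.arctan2(Rm[1,1],Rm[0,1])).round(2))
for n in("side","wrist"):
    im,d,c=shot(n); P=pts(c,d); H,S,V=cv2.split(cv2.cvtColor(im,cv2.COLOR_RGB2HSV))
    m=(H>45)&(H<90)&(S>90)&(np.abs(P[...,0]-p[0])<.04)&(np.abs(P[...,1]-p[1])<.07)&(P[...,2]>.1); Q=P[m]; print(n,len(Q),np.percentile(Q,[1,50,99],axis=0).round(4).tolist())
    rod=(P[...,2]>.2)&(P[...,2]<.24)&(P[...,0]>.565)&(P[...,0]<.65)&(np.abs(P[...,1]-.142)<.025)&(S<90); Q=P[rod]
    if len(Q)>20: f=np.polyfit(Q[:,0],Q[:,1],1); print(n,"rod",len(Q),"y@.613",np.polyval(f,.613).round(4),"xmin",np.percentile(Q[:,0],2).round(4))
print("to hook",to([.613,.1427,.2425]).round(4))
E
```

```text
time: 36.62
tcp_pos: [0.5337, 0.1468, 0.2447]
eef_rot: [0.725, 0.689, 0.001, 0.0]
ft_force: [1.3, 0.5, -1.4]
finger_gap: 0.145
finger_force: 41.5
[0.5337 0.1468 0.2447] -2.92
side 218 [[0.5269, 0.1117, 0.1646], [0.5306, 0.1641, 0.2193], [0.5394, 0.1975, 0.2519]]
side rod 212 y@.613 0.1445 xmin 0.566
wrist 828 [[0.496, 0.1188, 0.2163], [0.5337, 0.177, 0.2407], [0.5641, 0.1933, 0.3362]]
wrist rod 2474 y@.613 0.1429 xmin 0.5664
to hook [-0.0001  0.0794  0.0024]
```

```bash
python3 -m inch '[{"grip":0,"xyz":[0,0.02,0.002],"twist":[0,0,0]},{"grip":0,"xyz":[0,0.03,0],"twist":[0,0,0]},{"grip":0,"xyz":[0,0.0295,0],"twist":[0,0,0]},{"grip":0,"xyz":[0,0,0],"twist":[0,0,0]},{"grip":0,"xyz":[0,0,0.009],"twist":[0,0,0]},{"grip":0,"xyz":[0,0,0.003],"twist":[0,0,0]},{"grip":0,"xyz":[0,0,0],"twist":[0,0,0]}]';python3 -m inch '[{"grip":0,"xyz":[0,0,0.0015],"twist":[0,0,0]},{"grip":0,"xyz":[0,0,0],"twist":[0,0,0]}]'
```

```text
time: 37.6
tcp_pos: [0.6123, 0.1429, 0.2296]
eef_rot: [0.725, 0.689, -0.0, -0.0]
ft_force: [-0.2, 0.2, -1.2]
finger_gap: 0.144
finger_force: 41.5
time: 37.85
tcp_pos: [0.6128, 0.1428, 0.2288]
eef_rot: [0.725, 0.689, 0.0, 0.0]
ft_force: [-1.6, 0.7, 2.3]
finger_gap: 0.142
finger_force: 41.9
```

```bash
python3 -m inch '[{"grip":0.35,"xyz":[0,0,0],"twist":[0,0,0]},{"grip":0.35,"xyz":[0,0,0],"twist":[0,0,0]},{"grip":0.35,"xyz":[0,0,0],"twist":[0,0,0]},{"grip":0.35,"xyz":[0,0,-0.01],"twist":[0,0,0]},{"grip":0.35,"xyz":[0,0,-0.03],"twist":[0,0,0]},{"grip":0.35,"xyz":[0,0,-0.03],"twist":[0,0,0]},{"grip":0.35,"xyz":[-0.0074,-0.0437,0],"twist":[0,0,0]},{"grip":0.35,"xyz":[-0.0074,-0.0437,0],"twist":[0,0,0]},{"grip":0.35,"xyz":[-0.0074,-0.0437,0],"twist":[0,0,0]},{"grip":0.35,"xyz":[-0.0074,-0.0437,0],"twist":[0,0,0]}]'; python3 -m inch '[{"grip":0.35,"xyz":[0,0,0],"twist":[0,0,-0.18]},{"grip":0.35,"xyz":[0,0,0],"twist":[0,0,-0.18]},{"grip":0.35,"xyz":[0,0,0],"twist":[0,0,-0.18]},{"grip":0.35,"xyz":[0,0,0],"twist":[0,0,-0.18]},{"grip":0.35,"xyz":[0,0,0.01],"twist":[0,0,-0.18]},{"grip":0.35,"xyz":[0,0,0.02],"twist":[0,0,-0.18]},{"grip":0.35,"xyz":[0,0,0.03],"twist":[0,0,-0.18]},{"grip":0.35,"xyz":[0,0,0],"twist":[0,0,-0.18]},{"grip":0.35,"xyz":[0,0,0],"twist":[0,0,0]},{"grip":0.35,"xyz":[0,0,0],"twist":[0,0,0]}]'; python3 reels.py; python3 - <<'E'
from h import *; print('to blue',to([.4367,.1220,.0985]).round(4))
im,d,c=shot("side","g_side"); P=pts(c,d); H,S,V=cv2.split(cv2.cvtColor(im,cv2.COLOR_RGB2HSV))
for nm,m in(("green",(H>45)&(H<90)),("red",(H<8)|(H>170))):
    m=m&(S>90)&(np.abs(P[...,0]-.615)<.04)&(P[...,2]>.1)&(P[...,2]<.28)&(P[...,1]>.05); print(nm,np.percentile(P[m],[1,50,99],axis=0).round(4).tolist())
E
```

```text
time: 39.1
tcp_pos: [0.4353, 0.1221, 0.2989]
eef_rot: [0.725, 0.688, 0.0, 0.0]
ft_force: [-0.8, 0.6, 1.0]
finger_gap: 0.354
finger_force: 0.0
time: 40.35
tcp_pos: [0.4369, 0.1223, 0.2388]
eef_rot: [0.093, 0.996, 0.0, 0.001]
ft_force: [0.3, 0.4, -0.4]
finger_gap: 0.351
finger_force: 0.0
[0.4369 0.1223 0.2387] 79.36 [ 0.01  0.15  1.69  0.    1.31 -1.37]
blue 293 axial lo/hi [-0.0084  0.005 ] top: a,u -0.0017 0.0028 ztop 0.1076 u range [-0.0393  0.0302]
to blue [ 0.0003 -0.0003  0.1402]
green [[0.6039, 0.1058, 0.1472], [0.6083, 0.1485, 0.1943], [0.6194, 0.1915, 0.2351]]
red [[0.6095, 0.2107, 0.1419], [0.6153, 0.2602, 0.1967], [0.6272, 0.3017, 0.2363]]
```

Green hangs too. Now blue.

```bash
python3 -m inch '[{"grip":0.35,"xyz":[0,0,0.05],"twist":[0,0,0]},{"grip":0.35,"xyz":[0,0,0.05],"twist":[0,0,0]},{"grip":0.35,"xyz":[0,0,0.03],"twist":[0,0,0]},{"grip":0.35,"xyz":[0,0,0.0095],"twist":[0,0,0]},{"grip":0.35,"xyz":[0,0,0],"twist":[0,0,0]},{"grip":0,"xyz":[0,0,0],"twist":[0,0,0]},{"grip":0,"xyz":[0,0,0],"twist":[0,0,0]},{"grip":0,"xyz":[0,0,0],"twist":[0,0,0]},{"grip":0,"xyz":[0,0,0],"twist":[0,0,0]},{"grip":0,"xyz":[0,0,0],"twist":[0,0,0]}]' 40;  python3 -m inch '[{"grip":0,"xyz":[0,0,-0.02],"twist":[0,0,0]},{"grip":0,"xyz":[0,0,-0.04],"twist":[0,0,0]},{"grip":0,"xyz":[0,0,-0.05],"twist":[0,0,0]},{"grip":0,"xyz":[0,0,-0.05],"twist":[0,0,0]},{"grip":0,"xyz":[0,0,-0.03],"twist":[0,0,0]}]'; python3 -m inch '[{"grip":0,"xyz":[0,0,0],"twist":[0,0,0.18]},{"grip":0,"xyz":[0,0,0],"twist":[0,0,0.18]},{"grip":0,"xyz":[0,0,0],"twist":[0,0,0.18]},{"grip":0,"xyz":[0,0,0],"twist":[0,0,0.18]},{"grip":0,"xyz":[0,0,0],"twist":[0,0,0.18]},{"grip":0,"xyz":[0,0,0],"twist":[0,0,0.18]},{"grip":0,"xyz":[0,0,0],"twist":[0,0,0.18]},{"grip":0,"xyz":[0,0,0],"twist":[0,0,0.18]},{"grip":0,"xyz":[0,0,0],"twist":[0,0,0]}]'; python3 - <<'E'
from h import *
s,p,Rm=st(); print(p.round(4),np.degrees(np.arctan2(Rm[1,1],Rm[0,1])).round(2))
for n in("scene","side"):
    im,d,c=shot(n); P=pts(c,d); H,S,V=cv2.split(cv2.cvtColor(im,cv2.COLOR_RGB2HSV))
    m=(H>100)&(H<130)&(S>100)&(np.hypot(P[...,0]-p[0],P[...,1]-p[1])<.07)&(P[...,2]>.17); Q=P[m]; print(n,len(Q),np.percentile(Q,[1,50,99],axis=0).round(4).tolist())
print("to front",to([.527,.0381,p[2]]).round(4))
E
```

```text
time: 41.7
tcp_pos: [0.4375, 0.1223, 0.0998]
eef_rot: [0.091, 0.996, 0.0, 0.001]
ft_force: [-0.2, -0.4, 6.7]
finger_gap: 0.145
finger_force: 42.3
time: 42.32
tcp_pos: [0.4368, 0.1223, 0.2913]
eef_rot: [0.091, 0.996, 0.0, 0.001]
ft_force: [0.4, -0.7, -1.2]
finger_gap: 0.143
finger_force: 41.4
time: 43.45
tcp_pos: [0.4365, 0.1223, 0.2887]
eef_rot: [0.725, 0.689, -0.0, -0.0]
ft_force: [-1.2, -0.0, -0.8]
finger_gap: 0.146
finger_force: 41.4
[0.4365 0.1223 0.2887] -2.89
scene 322 [[0.4067, 0.0709, 0.2049], [0.4341, 0.1098, 0.2521], [0.4673, 0.1605, 0.4548]]
side 287 [[0.3739, 0.0865, 0.2088], [0.4385, 0.1535, 0.2772], [0.4459, 0.1727, 0.3859]]
to front [-0.0797  0.0944 -0.    ]
```

```bash
python3 -m inch '[{"grip":0,"xyz":[-0.0266,0.0315,0],"twist":[0,0,0]},{"grip":0,"xyz":[-0.0266,0.0315,0],"twist":[0,0,0]},{"grip":0,"xyz":[-0.0266,0.0315,0],"twist":[0,0,0]},{"grip":0,"xyz":[0,0,0.025],"twist":[0,0,0]},{"grip":0,"xyz":[0,0,0.02],"twist":[0,0,0]},{"grip":0,"xyz":[0,0,0],"twist":[0,0,0]},{"grip":0,"xyz":[0,0,0],"twist":[0,0,0]}]'; python3 - <<'E'
from h import *
s,p,Rm=st(); print(p.round(4),np.degrees(np.arctan2(Rm[1,1],Rm[0,1])).round(2))
for n in("side","wrist"):
    im,d,c=shot(n); P=pts(c,d); H,S,V=cv2.split(cv2.cvtColor(im,cv2.COLOR_RGB2HSV))
    m=(H>100)&(H<130)&(S>100)&(np.abs(P[...,0]-p[0])<.03)&(np.abs(P[...,1]-p[1])<.07)&(P[...,2]>.1); Q=P[m]; print(n,len(Q),np.percentile(Q,[1,50,99],axis=0).round(4).tolist())
    rod=(P[...,2]>.2)&(P[...,2]<.24)&(P[...,0]>.558)&(P[...,0]<.645)&(np.abs(P[...,1]-.033)<.025)&(S<90); Q=P[rod]
    if len(Q)>20: f=np.polyfit(Q[:,0],Q[:,1],1); print(n,"rod",len(Q),"y@.607",np.polyval(f,.607).round(4),"xmin",np.percentile(Q[:,0],2).round(4))
print("to hook",to([.607,.0335,.2425]).round(4))
E
```

```text
time: 44.42
tcp_pos: [0.5272, 0.0377, 0.2447]
eef_rot: [0.725, 0.689, 0.0, 0.001]
ft_force: [0.1, -1.0, -1.4]
finger_gap: 0.144
finger_force: 41.4
[0.5272 0.0377 0.2447] -2.9
side 245 [[0.5196, -0.0, 0.1638], [0.5254, 0.0667, 0.2153], [0.5367, 0.0884, 0.2569]]
side rod 170 y@.607 0.0349 xmin 0.5602
wrist 2240 [[0.5096, 0.0057, 0.2154], [0.5273, 0.0534, 0.2475], [0.5451, 0.084, 0.3373]]
wrist rod 2495 y@.607 0.0331 xmin 0.5596
to hook [-0.0001  0.0799  0.0023]
```

```bash
python3 -m inch '[{"grip":0,"xyz":[0,0.02,0.002],"twist":[0,0,0]},{"grip":0,"xyz":[0,0.03,0],"twist":[0,0,0]},{"grip":0,"xyz":[0,0.03,0],"twist":[0,0,0]},{"grip":0,"xyz":[0,0,0],"twist":[0,0,0]},{"grip":0,"xyz":[0,0,0.009],"twist":[0,0,0]},{"grip":0,"xyz":[0,0,0.003],"twist":[0,0,0]},{"grip":0,"xyz":[0,0,0],"twist":[0,0,0]}]';python3 -m inch '[{"grip":0,"xyz":[0,0,0.0015],"twist":[0,0,0]},{"grip":0,"xyz":[0,0,0],"twist":[0,0,0]}]'
```

```text
time: 45.4
tcp_pos: [0.6064, 0.0336, 0.2297]
eef_rot: [0.725, 0.689, -0.0, -0.0]
ft_force: [0.1, -0.0, -1.7]
finger_gap: 0.146
finger_force: 41.4
time: 45.65
tcp_pos: [0.6068, 0.0335, 0.2288]
eef_rot: [0.725, 0.689, 0.0, 0.0]
ft_force: [-1.4, -0.5, 2.4]
finger_gap: 0.147
finger_force: 41.9
```

```bash
python3 -m inch '[{"grip":0.35,"xyz":[0,0,0],"twist":[0,0,0]},{"grip":0.35,"xyz":[0,0,0],"twist":[0,0,0]},{"grip":0.35,"xyz":[0,0,0],"twist":[0,0,0]},{"grip":0.45,"xyz":[0,0,-0.01],"twist":[0,0,0]},{"grip":0.45,"xyz":[0,0,-0.03],"twist":[0,0,0]},{"grip":0.45,"xyz":[0,0,-0.03],"twist":[0,0,0]},{"grip":0.45,"xyz":[0.033,-0.0295,0],"twist":[0,0,0]},{"grip":0.45,"xyz":[0.033,-0.0295,0],"twist":[0,0,0]},{"grip":0.45,"xyz":[0.033,-0.0295,0],"twist":[0,0,0]},{"grip":0.45,"xyz":[0.033,-0.0295,0],"twist":[0,0,0]},{"grip":0.45,"xyz":[0,0,0.05],"twist":[0,0,0.14]},{"grip":0.45,"xyz":[0,0,0],"twist":[0,0,0]}]'; python3 - <<'E'
from h import *
im,d,c=shot("wrist"); P=pts(c,d); H,S,V=cv2.split(cv2.cvtColor(im,cv2.COLOR_RGB2HSV))
m=(P[...,2]>.145)&(P[...,2]<.156)&(np.hypot(P[...,0]-.496,P[...,1]-.172)<.03)&(V<90)
v,u=np.nonzero(m); print("stud",m.sum(),onz(c,[[u.mean(),v.mean()]],.15) if m.sum() else "")
s,p,Rm=st(); print(p.round(4),to([.4962,.1716,.1325]).round(4),np.degrees(np.arctan2(Rm[1,1],Rm[0,1])).round(2))
im,d,c=shot("side","b_side"); P=pts(c,d); H,S,V=cv2.split(cv2.cvtColor(im,cv2.COLOR_RGB2HSV))
for nm,m in(("green",(H>45)&(H<90)),("red",(H<8)|(H>170)),("blue",(H>100)&(H<130))):
    m=m&(S>90)&(np.abs(P[...,0]-.615)<.03)&(P[...,2]>.1)&(P[...,2]<.28)&(P[...,1]>-.05); print(nm,np.percentile(P[m],[1,50,99],axis=0).round(4).tolist())
E
```

```text
time: 47.15
tcp_pos: [0.4945, 0.1715, 0.2465]
eef_rot: [0.771, 0.637, -0.002, -0.001]
ft_force: [0.2, -0.5, 2.0]
finger_gap: 0.448
finger_force: 0.0
stud 204 [[0.49552923 0.17195391 0.15      ]]
[0.4958 0.1713 0.2487] [0.0004 0.0005 0.1162] -10.85
green [[0.6035, 0.1041, 0.1458], [0.6081, 0.1473, 0.1943], [0.6191, 0.1917, 0.2356]]
red [[0.6095, 0.2106, 0.1421], [0.6153, 0.2601, 0.1964], [0.6272, 0.302, 0.2362]]
blue [[0.5975, -0.0042, 0.1412], [0.6021, 0.0378, 0.1956], [0.6129, 0.0824, 0.2358]]
```

All three reels hang and the stud is where I left it. I'll grip it and swing the bar back.

```bash
python3 -m inch '[{"grip":0.45,"xyz":[0,0.0005,0.05],"twist":[0,0,0]},{"grip":0.45,"xyz":[0,0,0.04],"twist":[0,0,0]},{"grip":0.45,"xyz":[0,0,0.026],"twist":[0,0,0]},{"grip":0,"xyz":[0,0,0],"twist":[0,0,0]},{"grip":0,"xyz":[0,0,0],"twist":[0,0,0]},{"grip":0,"xyz":[0,0,0],"twist":[0,0,0]},{"grip":0,"xyz":[0,0,0],"twist":[0,0,0]},{"grip":0,"xyz":[0,0,0],"twist":[0,0,0]}]' 25; python3 -m inch '[{"grip":0,"xyz":[-0.0081,0.0014,0],"twist":[0,0,0.165]},{"grip":0,"xyz":[-0.0081,0.0014,0],"twist":[0,0,0.165]},{"grip":0,"xyz":[-0.0081,0.0014,0],"twist":[0,0,0.165]},{"grip":0,"xyz":[-0.0081,0.0014,0],"twist":[0,0,0.165]},{"grip":0,"xyz":[-0.0081,0.0014,0],"twist":[0,0,0.165]},{"grip":0,"xyz":[0,0,0],"twist":[0,0,0]}]'; python3 -m inch '[{"grip":0,"xyz":[-0.0081,0.0014,0],"twist":[0,0,0.165]},{"grip":0,"xyz":[-0.0081,0.0014,0],"twist":[0,0,0.165]},{"grip":0,"xyz":[-0.0081,0.0014,0],"twist":[0,0,0.165]},{"grip":0,"xyz":[-0.0081,0.0014,0],"twist":[0,0,0.165]},{"grip":0,"xyz":[-0.0081,0.0014,0],"twist":[0,0,0.165]},{"grip":0,"xyz":[-0.0081,0.0014,0],"twist":[0,0,0.165]},{"grip":0,"xyz":[0,0,0],"twist":[0,0,0]}]'
```

```text
time: 48.25
tcp_pos: [0.496, 0.1712, 0.1338]
eef_rot: [0.771, 0.636, -0.0, -0.0]
ft_force: [-6.6, -0.9, -1.4]
finger_gap: 0.122
finger_force: 24.8
time: 49.0
tcp_pos: [0.4821, 0.1339, 0.1338]
eef_rot: [0.962, 0.273, -0.0, -0.0]
ft_force: [-6.0, 2.3, -2.6]
finger_gap: 0.127
finger_force: 24.7
time: 49.88
tcp_pos: [0.4377, 0.1193, 0.1337]
eef_rot: [0.977, -0.215, 0.001, -0.0]
ft_force: [-3.5, 0.9, 1.1]
finger_gap: 0.122
finger_force: 25.1
```

```bash
python3 -m inch '[{"grip":0,"xyz":[-0.0019,0.0005,0],"twist":[0,0,0.01]},{"grip":0,"xyz":[0,0,0],"twist":[0,0,0]}]'; python3 -m inch '[{"grip":0,"xyz":[-0.0015,0.0004,0],"twist":[0,0,0]},{"grip":0,"xyz":[0,0,0],"twist":[0,0,0]}]'
```

```text
time: 50.12
tcp_pos: [0.4368, 0.1194, 0.1336]
eef_rot: [0.975, -0.22, 0.002, -0.0]
ft_force: [-1.7, -0.9, 7.7]
finger_gap: 0.126
finger_force: 25.7
time: 50.38
tcp_pos: [0.4367, 0.1195, 0.1337]
eef_rot: [0.975, -0.22, 0.004, -0.001]
ft_force: [6.0, -1.9, 2.9]
finger_gap: 0.124
finger_force: 25.2
```

The bar is against its stop. I'll release and go back to look at the cap.

```bash
python3 -m inch '[{"grip":0.45,"xyz":[0,0,0],"twist":[0,0,0]},{"grip":0.45,"xyz":[0,0,0],"twist":[0,0,0]},{"grip":0.45,"xyz":[0,0,0],"twist":[0,0,0]},{"grip":0.45,"xyz":[0,0,-0.03],"twist":[0,0,0]},{"grip":0.45,"xyz":[0,0,-0.06],"twist":[0,0,0]},{"grip":0.45,"xyz":[0,0,-0.04],"twist":[0,0,0]}]';python3 -m inch '[{"grip":0.45,"xyz":[0.042,0.0254,0],"twist":[0,0,0]},{"grip":0.45,"xyz":[0.042,0.0254,0],"twist":[0,0,0]},{"grip":0.45,"xyz":[0.042,0.0254,0],"twist":[0,0,0]},{"grip":0.45,"xyz":[0.042,0.0254,0],"twist":[0,0,0]},{"grip":0.45,"xyz":[0.042,0.0254,0],"twist":[0,0,0]},{"grip":0.45,"xyz":[0.042,0.0254,0],"twist":[0,0,0]},{"grip":0.45,"xyz":[0,0,0],"twist":[0,0,0]},{"grip":0.45,"xyz":[0,0,0],"twist":[0,0,0]}]'; python3 wing.py w9
```

```text
time: 51.12
tcp_pos: [0.4341, 0.1199, 0.2646]
eef_rot: [0.975, -0.221, 0.001, -0.0]
ft_force: [1.0, 0.2, 0.4]
finger_gap: 0.449
finger_force: 0.0
time: 52.12
tcp_pos: [0.5953, -0.1258, 0.2619]
eef_rot: [0.975, -0.221, -0.0, -0.0]
ft_force: [0.3, 0.7, -0.0]
finger_gap: 0.45
finger_force: 0.0
wing ((596.6227416992188, -124.60728454589844), (13.33511734008789, 41.846412658691406), 64.05475616455078) top 0.05983557011322244
[ 0.5953 -0.1254  0.2623] -115.51 [-0.4   0.48  1.17  0.    1.49  1.62]
```

View pics/w9.png

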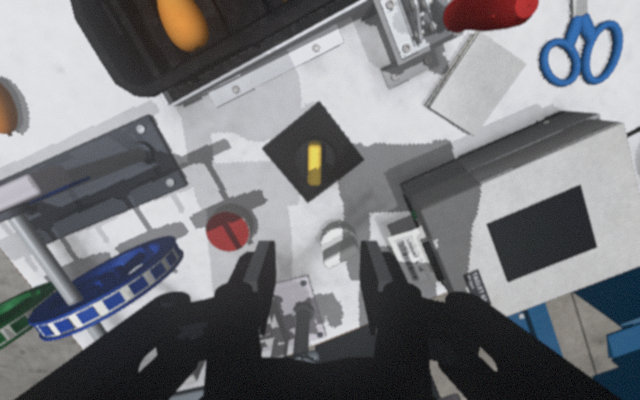

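The cap hasn't moved (wing at (314,165), centre (0.597,-0.125)). I'll regrip at the same place on the wing as when I set it down.

```bash
python3 -m inch '[{"grip":0.45,"xyz":[0.005,-0.002,0.05],"twist":[0,0,-0.008]},{"grip":0.45,"xyz":[0,0,0.06],"twist":[0,0,0]},{"grip":0.45,"xyz":[0,0,0.05],"twist":[0,0,0]},{"grip":0.45,"xyz":[0,0,0.04],"twist":[0,0,0]},{"grip":0.45,"xyz":[0,0,0.018],"twist":[0,0,0]},{"grip":0.45,"xyz":[0,0,0],"twist":[0,0,0]},{"grip":0.45,"xyz":[0,0,0],"twist":[0,0,0]}]' 60; python3 -c "
from h import *
print(to([.6007,-.1251,.040]).round(4))"
```

```text
time: 53.05
tcp_pos: [0.6019, -0.1269, 0.0461]
eef_rot: [0.976, -0.217, 0.002, 0.0]
ft_force: [0.3, 0.4, 0.9]
finger_gap: 0.452
finger_force: 0.0
[-0.0018 -0.0011  0.0061]
```

```bash
python3 -m inch '[{"grip":0.45,"xyz":[-0.0018,-0.0011,0.005],"twist":[0,0,0]},{"grip":0.45,"xyz":[0,0,0],"twist":[0,0,0]},{"grip":0,"xyz":[0,0,0],"twist":[0,0,0]},{"grip":0,"xyz":[0,0,0],"twist":[0,0,0]},{"grip":0,"xyz":[0,0,0],"twist":[0,0,0]},{"grip":0,"xyz":[0,0,0],"twist":[0,0,0]},{"grip":0,"xyz":[0,0,0],"twist":[0,0,0]}]' 60; python3 -m inch '[{"grip":0,"xyz":[0,0,-0.02],"twist":[0,0,0]},{"grip":0,"xyz":[0,0,-0.05],"twist":[0,0,0]},{"grip":0,"xyz":[0,0,-0.05],"twist":[0,0,0]},{"grip":0,"xyz":[0,0,-0.05],"twist":[0,0,0]},{"grip":0,"xyz":[0,0,-0.02],"twist":[0,0,0]},{"grip":0,"xyz":[0,0,0],"twist":[0,0,0]}]'; python3 - <<'E'
from h import *
s,p,Rm=st(); print(p.round(4),np.degrees(np.arctan2(Rm[1,1],Rm[0,1])).round(2),to([.4150,-.0172,p[2]]).round(4))
im,d,c=shot("wrist"); P=pts(c,d); H,S,V=cv2.split(cv2.cvtColor(im,cv2.COLOR_RGB2HSV))
yl=(H>18)&(H<36)&(S>110)&(d<.25)&(d>.05); print("wing top-TCP",np.percentile(P[yl][:,2],[50,90])-p[2])
E
```

```text
time: 53.92
tcp_pos: [0.5999, -0.125, 0.0394]
eef_rot: [0.976, -0.217, 0.0, 0.0]
ft_force: [0.5, 1.2, 3.8]
finger_gap: 0.149
finger_force: 61.4
time: 54.68
tcp_pos: [0.6001, -0.1251, 0.23]
eef_rot: [0.976, -0.217, 0.001, 0.0]
ft_force: [-0.3, -0.5, -1.3]
finger_gap: 0.15
finger_force: 60.9
[ 0.6001 -0.1251  0.23  ] -115.11 [-0.2133 -0.0192 -0.0004]
wing top-TCP [0.01921783 0.02036097]
```

```bash
python3 -m inch '[{"grip":0,"xyz":[-0.0426,-0.0038,0],"twist":[0,0,0]},{"grip":0,"xyz":[-0.0426,-0.0038,0],"twist":[0,0,0]},{"grip":0,"xyz":[-0.0426,-0.0038,0],"twist":[0,0,0]},{"grip":0,"xyz":[-0.0426,-0.0038,0],"twist":[0,0,0]},{"grip":0,"xyz":[-0.0426,-0.0038,0],"twist":[0,0,0]},{"grip":0,"xyz":[0,0,0.03],"twist":[0,0,0]},{"grip":0,"xyz":[0,0,0.02],"twist":[0,0,0]},{"grip":0,"xyz":[0,0,0],"twist":[0,0,0]},{"grip":0,"xyz":[0,0,0],"twist":[0,0,0]}]';  python3 -c "
from h import *
s,p,Rm=st(); print(p.round(4),np.degrees(np.arctan2(Rm[1,1],Rm[0,1])).round(2),to([.4148,-.0171,.170]).round(4))"
```

```text
time: 55.85
tcp_pos: [0.415, -0.0174, 0.1793]
eef_rot: [0.976, -0.217, -0.0, -0.0]
ft_force: [-0.8, 0.1, -1.1]
finger_gap: 0.149
finger_force: 60.8
[ 0.415  -0.0174  0.1793] -115.11 [-0.0004 -0.0002  0.0093]
```

```bash
python3 -m inch '[{"grip":0,"xyz":[0,0,0.008],"twist":[0,0,0]},{"grip":0,"xyz":[0,0,0.003],"twist":[0,0,0]},{"grip":0,"xyz":[0,0,0],"twist":[0,0,0]}]';python3 -m inch '[{"grip":0,"xyz":[0,0,0.005],"twist":[0,0,0]},{"grip":0,"xyz":[0,0,0],"twist":[0,0,0]}]'
```

```text
time: 56.22
tcp_pos: [0.4149, -0.0173, 0.168]
eef_rot: [0.976, -0.217, -0.0, -0.0]
ft_force: [0.1, -0.6, -1.3]
finger_gap: 0.147
finger_force: 60.8
time: 56.48
tcp_pos: [0.4148, -0.0173, 0.1629]
eef_rot: [0.976, -0.217, -0.0, -0.0]
ft_force: [0.9, 0.7, -1.5]
finger_gap: 0.147
finger_force: 60.8
```

The slot is passing over the head without force. I'll keep lowering it to the seat.

```bash
python3 -m inch '[{"grip":0,"xyz":[0,0,0.004],"twist":[0,0,0]},{"grip":0,"xyz":[0,0,0.001],"twist":[0,0,0]},{"grip":0,"xyz":[0,0,0],"twist":[0,0,0]}]';python3 -m inch '[{"grip":0,"xyz":[0,0,0.0015],"twist":[0,0,0]},{"grip":0,"xyz":[0,0,0],"twist":[0,0,0]}]'; python3 -m inch '[{"grip":0,"xyz":[0,0,0.001],"twist":[0,0,0]},{"grip":0,"xyz":[0,0,0],"twist":[0,0,0]}]'
```

```text
time: 56.85
tcp_pos: [0.4149, -0.0174, 0.1581]
eef_rot: [0.976, -0.217, -0.0, -0.0]
ft_force: [0.2, 0.1, -0.5]
finger_gap: 0.146
finger_force: 60.8
time: 57.1
tcp_pos: [0.4149, -0.0173, 0.1566]
eef_rot: [0.976, -0.217, -0.0, -0.0]
ft_force: [0.5, -0.6, -1.8]
finger_gap: 0.149
finger_force: 60.8
time: 57.35
tcp_pos: [0.4155, -0.0174, 0.1563]
eef_rot: [0.976, -0.217, 0.001, -0.0]
ft_force: [-0.4, 1.4, 3.9]
finger_gap: 0.151
finger_force: 61.6
```

The cap is seated (0.1563 m, light contact). Turning clockwise from this grip would run out of wrist range (about 3.07 rad against 2.88), so I'll let go, regrip half a turn round, centred on the post axis, and then lock.

```bash
python3 -m inch '[{"grip":0.45,"xyz":[0,0,-0.001],"twist":[0,0,0]},{"grip":0.45,"xyz":[0,0,0],"twist":[0,0,0]},{"grip":0.45,"xyz":[0,0,0],"twist":[0,0,0]},{"grip":0.45,"xyz":[0,0,-0.03],"twist":[0,0,0]},{"grip":0.45,"xyz":[0,0,-0.03],"twist":[0,0,0]},{"grip":0.45,"xyz":[0,0,-0.02],"twist":[0,0,0]},{"grip":0.45,"xyz":[0,0,0],"twist":[0,0,-0.175]},{"grip":0.45,"xyz":[0,0,0],"twist":[0,0,-0.175]},{"grip":0.45,"xyz":[0,0,0],"twist":[0,0,-0.175]},{"grip":0.45,"xyz":[0,0,0],"twist":[0,0,-0.175]},{"grip":0.45,"xyz":[0,0,0],"twist":[0,0,-0.175]},{"grip":0.45,"xyz":[0,0,0],"twist":[0,0,-0.175]}]'; python3 -m inch '[{"grip":0.45,"xyz":[0,0,0],"twist":[0,0,-0.175]},{"grip":0.45,"xyz":[0,0,0],"twist":[0,0,-0.175]},{"grip":0.45,"xyz":[0,0,0],"twist":[0,0,-0.175]},{"grip":0.45,"xyz":[0,0,0],"twist":[0,0,-0.175]},{"grip":0.45,"xyz":[0,0,0],"twist":[0,0,-0.175]},{"grip":0.45,"xyz":[0,0,0],"twist":[0,0,-0.175]},{"grip":0.45,"xyz":[0,0,0],"twist":[0,0,-0.175]},{"grip":0.45,"xyz":[0,0,0],"twist":[0,0,-0.175]},{"grip":0.45,"xyz":[0,0,0],"twist":[0,0,-0.175]},{"grip":0.45,"xyz":[0,0,0],"twist":[0,0,-0.175]},{"grip":0.45,"xyz":[0,0,0],"twist":[0,0,-0.175]},{"grip":0.45,"xyz":[0,0,0],"twist":[0,0,-0.1665]}]'; python3 - <<'E'
from h import *
im,d,c=shot("wrist","w10"); P=pts(c,d); H,S,V=cv2.split(cv2.cvtColor(im,cv2.COLOR_RGB2HSV))
yl=(H>18)&(H<36)&(S>110)&(P[...,2]>.165)&(P[...,2]<.19)&(P[...,0]<.5); zt=np.percentile(P[yl][:,2],90); yl&=P[...,2]>zt-.005
v,u=np.nonzero(yl); q=onz(c,np.c_[u,v],zt)[:,:2]; print("wing",cv2.minAreaRect((q*1000).astype(np.float32)),"top",zt)
s,p,Rm=st(); print(p.round(4),np.degrees(np.arctan2(Rm[1,1],Rm[0,1])).round(2),s["joint_positions"].round(2),to([.4122,-.0168,.154]).round(4))
E
```

```text
time: 58.85
tcp_pos: [0.4149, -0.0173, 0.2365]
eef_rot: [0.953, 0.304, -0.0, -0.0]
ft_force: [0.7, 0.3, -0.3]
finger_gap: 0.45
finger_force: 0.0
time: 60.35
tcp_pos: [0.4149, -0.0174, 0.2365]
eef_rot: [0.215, 0.977, 0.0, -0.0]
ft_force: [1.3, 0.0, 0.2]
finger_gap: 0.453
finger_force: 0.0
wing ((408.8239440917969, -15.13419246673584), (12.904590606689453, 41.374977111816406), 64.81097412109375) top 0.17676297749143188
[ 0.4149 -0.0174  0.2365] 65.57 [-0.33  0.06  1.79 -0.    1.29 -1.47] [ 0.0026 -0.0006  0.0825]
```

Combining the readings from both camera sides cancels the hand-eye bias and puts the post axis at about (0.4105,-0.0156). I'll regrip there.

```bash
python3 -m inch '[{"grip":0.45,"xyz":[0.0047,0,0.04],"twist":[0,0,0.008]},{"grip":0.45,"xyz":[0,0,0.03],"twist":[0,0,0]},{"grip":0.45,"xyz":[0,0,0.01],"twist":[0,0,0]},{"grip":0.45,"xyz":[0,0,0],"twist":[0,0,0]},{"grip":0,"xyz":[0,0,0],"twist":[0,0,0]},{"grip":0,"xyz":[0,0,0],"twist":[0,0,0]},{"grip":0,"xyz":[0,0,0],"twist":[0,0,0]},{"grip":0,"xyz":[0,0,0],"twist":[0,0,0]},{"grip":0,"xyz":[0,0,0],"twist":[0,0,0]}]' 60; python3 -m inch '[{"grip":0,"xyz":[0,0,0],"twist":[0,0,0.16]},{"grip":0,"xyz":[0,0,0],"twist":[0,0,0.16]},{"grip":0,"xyz":[0,0,0],"twist":[0,0,0]}]'; python3 -c "
from h import *
s,p,Rm=st(); print(p.round(4),s['moment'].round(2),np.degrees(np.arctan2(Rm[1,1],Rm[0,1])).round(2))"
```

```text
time: 61.52
tcp_pos: [0.4114, -0.0155, 0.1577]
eef_rot: [0.221, 0.975, -0.0, 0.001]
ft_force: [0.6, 1.3, 6.0]
finger_gap: 0.143
finger_force: 62.3
time: 61.9
tcp_pos: [0.4115, -0.0157, 0.1577]
eef_rot: [0.375, 0.927, -0.0, 0.001]
ft_force: [0.9, -0.5, 6.5]
finger_gap: 0.145
finger_force: 62.3
[ 0.4115 -0.0157  0.1577] [-0.12  0.04 -0.01] 45.99
```

```bash
python3 -m inch '[{"grip":0,"xyz":[0,0,0],"twist":[0,0,0.16]},{"grip":0,"xyz":[0,0,0],"twist":[0,0,0.16]},{"grip":0,"xyz":[0,0,0],"twist":[0,0,0.16]},{"grip":0,"xyz":[0,0,0],"twist":[0,0,0.16]},{"grip":0,"xyz":[0,0,0],"twist":[0,0,0.16]},{"grip":0,"xyz":[0,0,0],"twist":[0,0,0.16]},{"grip":0,"xyz":[0,0,0],"twist":[0,0,0]}]'; python3 -c "
from h import *
s,p,Rm=st(); print(p.round(4),s['moment'].round(2),np.degrees(np.arctan2(Rm[1,1],Rm[0,1])).round(2))"; python3 -m inch '[{"grip":0,"xyz":[0,0,0],"twist":[0,0,0.03]},{"grip":0,"xyz":[0,0,0],"twist":[0,0,0]}]'; python3 -c "
from h import *
s,p,Rm=st(); print(p.round(4),s['moment'].round(2),np.degrees(np.arctan2(Rm[1,1],Rm[0,1])).round(2))"
```

```text
time: 62.78
tcp_pos: [0.4114, -0.0157, 0.1577]
eef_rot: [0.761, 0.649, 0.001, 0.001]
ft_force: [-0.4, -0.4, 7.0]
finger_gap: 0.147
finger_force: 62.3
[ 0.4114 -0.0157  0.1577] [-0.04  0.13 -0.06] -9.02
time: 63.02
tcp_pos: [0.4114, -0.0157, 0.1577]
eef_rot: [0.77, 0.638, 0.001, 0.001]
ft_force: [-0.4, -1.6, 6.4]
finger_gap: 0.145
finger_force: 62.3
[ 0.4114 -0.0157  0.1577] [-0.11  0.13 -0.07] -10.65
```

```bash
for i in 1 2; do python3 -m inch '[{"grip":0,"xyz":[0,0,0],"twist":[0,0,0.025]},{"grip":0,"xyz":[0,0,0],"twist":[0,0,0]}]' >/dev/null; python3 -c "
from h import *
s,p,Rm=st(); print(p.round(4),s['moment'].round(2),np.degrees(np.arctan2(Rm[1,1],Rm[0,1])).round(2))"; done
```

```text
[ 0.4114 -0.0158  0.1577] [-0.16  0.17  0.03] -12.07
[ 0.4114 -0.0158  0.1577] [-0.25  0.19  0.1 ] -13.49
```

```bash
for i in 1; do python3 -m inch '[{"grip":0,"xyz":[0,0,0],"twist":[0,0,0.03]},{"grip":0,"xyz":[0,0,0],"twist":[0,0,0]}]' >/dev/null; python3 -c "
from h import *
s,p,Rm=st(); print(p.round(4),s['moment'].round(2),np.degrees(np.arctan2(Rm[1,1],Rm[0,1])).round(2),s['ft_force'].round(1))"; done
python3 -m inch '[{"grip":0.45,"xyz":[0,0,0],"twist":[0,0,0]},{"grip":0.45,"xyz":[0,0,0],"twist":[0,0,0]},{"grip":0.45,"xyz":[0,0,0],"twist":[0,0,0]},{"grip":0.45,"xyz":[0,0,-0.03],"twist":[0,0,0]},{"grip":0.45,"xyz":[0,0,-0.05],"twist":[0,0,0]},{"grip":0.45,"xyz":[0,0,-0.04],"twist":[0,0,0]},{"grip":0.45,"xyz":[0,0,0],"twist":[0,0,0]}]'; python3 - <<'E'
from h import *
im,d,c=shot("wrist","w11"); P=pts(c,d); H,S,V=cv2.split(cv2.cvtColor(im,cv2.COLOR_RGB2HSV))
yl=(H>18)&(H<36)&(S>110)&(P[...,2]>.165)&(P[...,2]<.19)&(P[...,0]<.5); zt=np.percentile(P[yl][:,2],90); yl&=P[...,2]>zt-.005
v,u=np.nonzero(yl); q=onz(c,np.c_[u,v],zt)[:,:2]; print("wing",cv2.minAreaRect((q*1000).astype(np.float32)),"top",zt)
bar=(P[...,2]>.116)&(P[...,2]<.1235)&(P[...,1]>.02)&(P[...,1]<.1)&(P[...,0]<.5)&(P[...,0]>.3); v,u=np.nonzero(bar); q=onz(c,np.c_[u,v],.12)[:,:2]; print("bar",cv2.minAreaRect((q*1000).astype(np.float32)))
E
```

```text
[ 0.4114 -0.0158  0.1577] [-0.14  0.1   0.47] -15.18 [ 0.4 -1.7  7.1]
time: 64.65
tcp_pos: [0.4116, -0.0156, 0.2789]
eef_rot: [0.794, 0.607, 0.001, 0.002]
ft_force: [-0.7, 0.8, -0.6]
finger_gap: 0.453
finger_force: 0.0
wing ((410.8808288574219, -15.211297988891602), (41.99982833862305, 13.293705940246582), 75.2144775390625) top 0.17682244136909744
bar ((425.4662170410156, 59.987525939941406), (84.99712371826172, 23.85132598876953), 79.5708999633789)
```

View pics/w11.png

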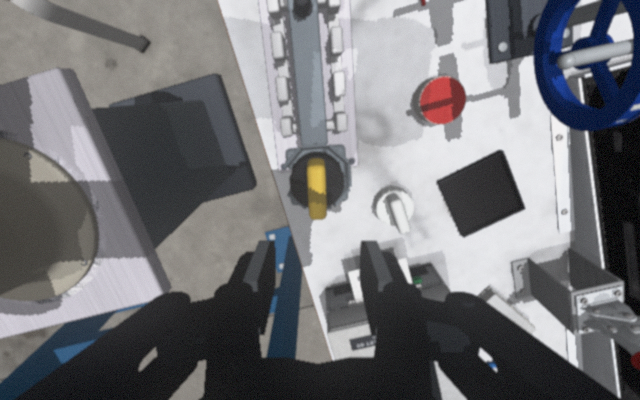

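The cap at (317,187) is on the post with its wing along the bar, at the stop I felt. The bar is shut and the reels are gone from the caddy. A final numeric check of the reels, then I hand in.

```bash
python3 - <<'E'
from h import *
im,d,c=shot("side"); P=pts(c,d); H,S,V=cv2.split(cv2.cvtColor(im,cv2.COLOR_RGB2HSV)); ok=True
for nm,m in(("green",(H>45)&(H<90)),("red",(H<8)|(H>170)),("blue",(H>100)&(H<130))):
    m=m&(S>90)&(np.abs(P[...,0]-.615)<.03)&(P[...,2]>.1)&(P[...,2]<.28)&(P[...,1]>-.05); q=np.percentile(P[m],[1,50,99],axis=0).round(3); print(nm,q.tolist()); ok&=bool(abs(q[2,2]-.236)<.006)
m=((H<6)|(H>172))&(S>120)&(P[...,2]<.05)&(P[...,0]>.5)&(np.abs(P[...,1])<.08); print("roll",np.median(P[m],0).round(3)); print(ok)
from station import ticket
if ok: print(ticket.finish_job())
E
```

```text
green [[0.603, 0.103, 0.147], [0.608, 0.148, 0.194], [0.619, 0.192, 0.235]]
red [[0.609, 0.209, 0.142], [0.615, 0.26, 0.196], [0.627, 0.302, 0.236]]
blue [[0.598, -0.005, 0.142], [0.602, 0.038, 0.196], [0.613, 0.083, 0.236]]
roll [0.562 0.012 0.029]
True
the job is handed in; nothing more can be done
None
```

The job is handed in, with no verdict shown: all three reels hang on the hooks of their own colour, the keeper bar is shut, and the cap is back on the post and turned to its stop (about 4° past the line of the bar). I first turned the cap the wrong way and pulled up to about 59 N on it before it came free; the red roll has not moved, but I did not measure the cards and the pen.

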